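# Fill the last jar of dates and line the jars up for the capper

### The arm

A 6-joint arm with a two-finger parallel gripper is mounted at the origin on the work surface. World frame = base frame: x ahead of the robot, y to its left, z up, the work surface at z = 0. Lengths are in m, angles in rad, forces in N, time in s.
With the tool pointing down it reaches from about 0.35 to 0.85 m from the base axis. Payload 8.1 kg.
Tool frame: the origin (TCP) lies between the finger pads; the fingertips stand 25 mm ahead of it and the grasp point (between the pads) lies 6 mm ahead of it; z points along the fingers, y is the line along which they close (so a half turn about z gives the same grasp; the last joint's range is limited). The gripper opens to 93 mm and grips with 3 to 60 N. Pads are 15 mm wide; open, the fingers measure 128 mm over their backs; the gripper's body (75 mm by 188 mm) begins 65 mm behind the grasp point.
Start: joints at [-1.379, 0.13, 1.488, -0, 1.523, -0.085], TCP at [0.164, -0.577, 0.244] pointing down, gripper open.
Joint ranges: [-2.96, 2.96], [-0.89, 2.26], [0.02, 2.5], [-1.34, 4.48], [0, 2.73], [-2.66, 2.66]. Speed limits (rad/s): [2.39, 2.39, 2.79, 3.14, 3.14, 3.14].

### API

Orientations are given as a rotation vector (axis times angle).
In Python, from plant import robot gives the robot as it stands.
- The arm moves only by the tool arm_command, never from a script. Its argument "increments" is text: rows parted by semicolons, each of 5 numbers parted by spaces: the closure, from 0 (fully open) to 1 (shut), then the shift along the tool's x, y, z in mm, then the turn about the tool's z in rad. A call has 1 to 5 rows; each row is the pose to reach, as a shift and turn from the pose commanded when the call began, along the tool's axes at that moment; what a row does not reach only later rows make up. A row lasts 1/10 s, in which the tool goes at most 50 mm and 8.59 degrees, less where a joint would pass 70% of its speed; a pose out of reach is approached as far as the arm can. A call with a gripper value outside its range is refused whole. The fingers move at their own pace and stop on an object; "grip_force" is the grip in N (left out, the last holds). Time passes only in rows, so rows that repeat a pose let the fingers close. It gives the time, the measured TCP pose, the force, the opening and the grip force at its end, in the units of the state.
- robot.read_state(): the state, without advancing time (a new reading comes with each control period).
- robot.read_camera(name): name is "side" or "top" or "wrist"; returns the picture (384x512x3 uint8, blue, green, red); there is no depth.
- robot.camera_model(name): a dict with "fx", "fy", "cx", "cy" (pixels), "eye" and "rotation" of the camera in the world. Camera axes: x right, y down, z forward; pixel columns grow to the right and rows downward; lengths in m; the calibration is good to about 2 mm. A picture is of the moment at which its call begins: read the wrist's pose just before it. camera_model takes no time and is no camera call; for the wrist camera it gives the pose at the moment of the call.
- robot.close_job(): hands the job in; it is judged then, once.
The state is a dict: "t": time; "q": joint angles; "dq": joint speeds; "joint_torque": joint torques, N m; "tool_pos": TCP position; "orientation": TCP orientation; "force": force on the tool from outside, world axes, zero at the start; "wrist_torque": the same for the moment, N m; "opening": finger opening in m; "gripper_force": force on a finger pad.
Only numpy, scipy, OpenCV 4.12 (cv2) and the standard library are available. Lean on these libraries where they do the work, as an engineer would, in place of code of your own. Each camera call takes 0.05 s, during which the arm holds its last target. There are 200 camera calls.

### The job

Take the lid off the steel tray and lay it flat on the bench, then use the scoop to tip all the dates from the tray into the empty jar, never touching a date with the fingers, and leave the scoop standing in the emptied tray. Slide all the jars along the bench, without lifting them, upright into single file between the guide rails of the capper's lane, the first against the stop and each next one up against the one before. Leave the label roll, the caps and the white bottle where they are.

Things in the scene. Friction and masses are not known exactly. Their poses are not given: they have to be found in the camera images.
- tray: Narrow steel tray, fixed. Origin: underside centre; x along its length, z up; the dates start in its +x half. Flat floor 200 mm long (x -100 to 100) and 70 mm wide inside, its top 3 mm above the bench; long sides upright, end walls sloping outward 40 deg from vertical. Rim 42 mm above the bench; 293 x 92 mm over the flange.
- lid: Loose flat stainless lid, 291 x 90 x 2 mm, 160 g, lying on the tray's rim at the start. Origin: centre of its underside; x along its length, z up. On its top in the middle a black bar grip 70 mm long (along x), 12 mm wide, rising to 24 mm above the underside.
- date_1: A dried date, dark brown, like the other dates: oblong with round ends, 19 mm thick and 29 mm long, 10 g, rolls easily. Origin at its middle, x along its length. One of up to six, at first under the lid in the tray's +x half.
- date_2: A dried date, dark brown, like the other dates: oblong with round ends, 19 mm thick and 29 mm long, 10 g, rolls easily. Origin at its middle, x along its length. One of up to six, at first under the lid in the tray's +x half.
- date_3: A dried date, dark brown, like the other dates: oblong with round ends, 19 mm thick and 29 mm long, 10 g, rolls easily. Origin at its middle, x along its length. One of up to six, at first under the lid in the tray's +x half.
- date_4: A dried date, dark brown, like the other dates: oblong with round ends, 19 mm thick and 29 mm long, 10 g, rolls easily. Origin at its middle, x along its length. One of up to six, at first under the lid in the tray's +x half.
- date_5: A dried date, dark brown, like the other dates: oblong with round ends, 19 mm thick and 29 mm long, 10 g, rolls easily. Origin at its middle, x along its length. One of up to six, at first under the lid in the tray's +x half.
- date_6: A dried date, dark brown, like the other dates: oblong with round ends, 19 mm thick and 29 mm long, 10 g, rolls easily. Origin at its middle, x along its length. One of up to six, at first under the lid in the tray's +x half.
- scoop: Steel hand scoop, 120 g. Origin: centre of underside; x to its open front (nose), z up. Floor x -42 to 42 mm, 64 mm wide, 2 mm thick; walls 2 mm thick, 32 mm high (18 mm over the front 28 mm), closed at the rear; 60 mm wide inside. Black handle from the rear leaning back 30 deg from vertical: 14 mm wide in y, 20 mm thick, top at z 112, x -97 mm.
- scoop_lip (a point): Middle of the scoop's front edge, on the underside (42 mm ahead of the scoop's origin).
- scoop_grip (a point): Point on the axis of the scoop's handle, at x = -90 mm, 101 mm above the scoop's underside: where to grip it, with the fingertips above the jars' rims.
- jar_empty: The empty, open, clear wide-mouth jar: 84 mm across, 80 mm high, 70 g, wall 3 mm (78 mm inside), floor 3 mm thick. Origin: centre of its underside, z up.
- jar_mouth (a point): Centre of the empty jar's mouth, at its rim (80 mm above its underside).
- jar_full1: A jar of the same kind, already full of dates (fixed contents): 84 mm across, 80 mm high, about 300 g. Origin: centre of its underside. May be absent.
- jar_full2: Another full jar, the same as jar_full1. May be absent.
- lane: Infeed lane of the capping machine, fixed: two straight white guide rails 90 mm apart inside, 40 mm high, posts outside them to 58 mm, bed flush with the bench. Origin on the centre line on the bench where the parallel rails begin; x along the lane to the stop, z up. Before the origin the rails flare outwards at 25 deg for 55 mm. Three jars fit between origin and stop.
- lane_stop (a point): Face of the stop gate, a steel plate across the lane 270 mm from the lane's origin, on the centre line at bench level: the front jar touches it when its axis is 42 mm before this point.
- label_roll: Bystander: roll of labels lying flat, 110 mm across, 45 mm high. Leave alone.
- caps: Bystander: stack of white caps, 85 mm across, 58 mm high. Leave alone.
- sanitiser: Bystander: white bottle, 64 mm across, 160 mm high. Leave alone.
Things that resemble listed ones, but are neither listed nor needed, are in the scene too. What is shaped like the jar_empty but red or yellow is not meant.

How it is judged:
By the outcome, as a careful person would: the job done as asked, in the order asked, and still so for the second after the job is handed in, with the robot touching nothing.
Of jar_full1, jar_full2 only 1 to 2 are there at a start; the rules pass over those that are not, and their reading is None.
Of date_1, date_2, date_3, date_4, date_5, date_6 only 3 to 6 are there at a start; the rules pass over those that are not, and their reading is None.
At some moment in a run one of jar_full1, jar_full2 may be knocked a few centimetres aside while the robot is not near it.
It also fails if it takes over 210 s, if anything falls off the work surface, if the arm or the gripper's body presses on something with over 40 N, if the wrist force passes 120 N, or if a joint passes its speed limit or range.

## Working session

There is one attempt and no reset: what is moved stays moved. The work goes in short steps, Python scripts to look and compute and a tool call to move; the robot and the scene stay as the last step left them, time stands still between calls to the robot, and variables do not carry over. Pictures are saved under pics/ and viewed, at most 14 in all, crops included, and the job is handed in when it is done.

Besides the shell and the picture viewer there is one more tool, called after "Call:" by a JSON object that holds its "method" and its "body", one argument or row to a line. arm_command: Moves the arm, as the interface text tells. Its arguments: {"type":"object","properties":{"increments":{"type":"string"},"grip_force":{"type":"number"}},"required":["increments"]}

```bash
ls; mkdir -p pics
python3 - <<'E'
from plant import robot
import cv2,numpy as np
for n in("top","side"):
    im=robot.read_camera(n);cv2.imwrite(f"pics/{n}0.png",im)
    cv2.imwrite(f"pics/{n}0b.png",cv2.resize(im,(800,600),interpolation=cv2.INTER_CUBIC))
    m=robot.camera_model(n);print(n,m)
s=robot.read_state();print(s)
E
```

```text
pics
top {'fx': 428.3430069304921, 'fy': 428.3430069304921, 'cx': 250.40545923384073, 'cy': 186.27933283895558, 'eye': array([ 0.26370638, -0.04196287,  1.81589311]), 'rotation': array([-2.10444848,  2.14507189, -0.18551242])}
side {'fx': 463.26329011877147, 'fy': 463.26329011877147, 'cx': 260.1113807765584, 'cy': 190.02445801890673, 'eye': array([-0.26935647,  0.92501446,  0.98396281]), 'rotation': array([-0.89762443,  2.38553   , -1.23228168])}
{'t': 0.1, 'q': array([-1.37940831e+00,  1.31072427e-01,  1.48915301e+00, -1.22102219e-05,
        1.52299427e+00, -8.53920975e-02]), 'dq': array([ 0.00062279, -0.00098663, -0.00431745,  0.00046696, -0.00080914,
        0.00102977]), 'joint_torque': array([-3.99477794e-04, -5.61341536e+01, -4.93095767e+01,  7.67460745e-02,
        2.90790852e-02, -8.36423624e-05]), 'tool_pos': array([ 0.16388941, -0.57670205,  0.24270974]), 'orientation': array([-3.10994831e+00, -4.33155642e-01,  1.54437926e-04]), 'force': array([ 0.92989541, -0.45474545,  0.02164618]), 'wrist_torque': array([-0.01952643,  0.0232114 , -0.00130232]), 'gripper_force': 0.0, 'opening': 0.09329649089261617}
```

View pics/top0b.png

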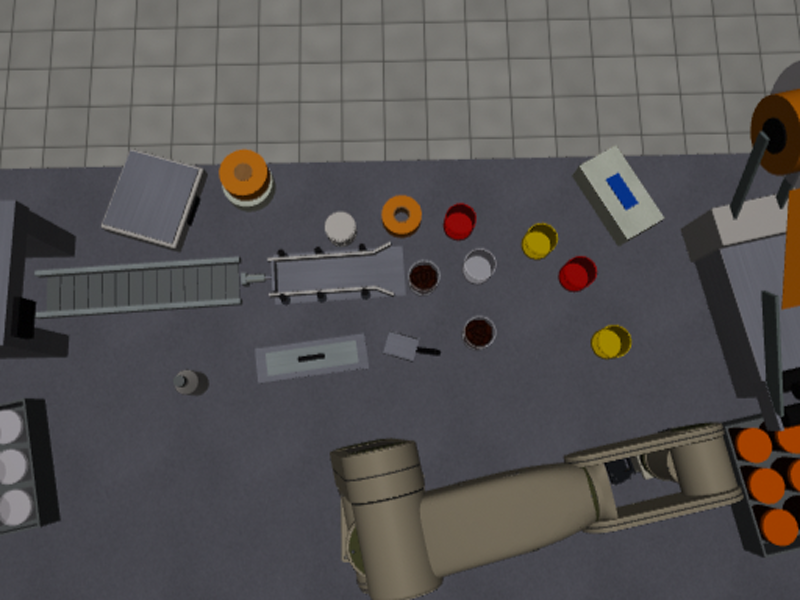

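View pics/side0b.png

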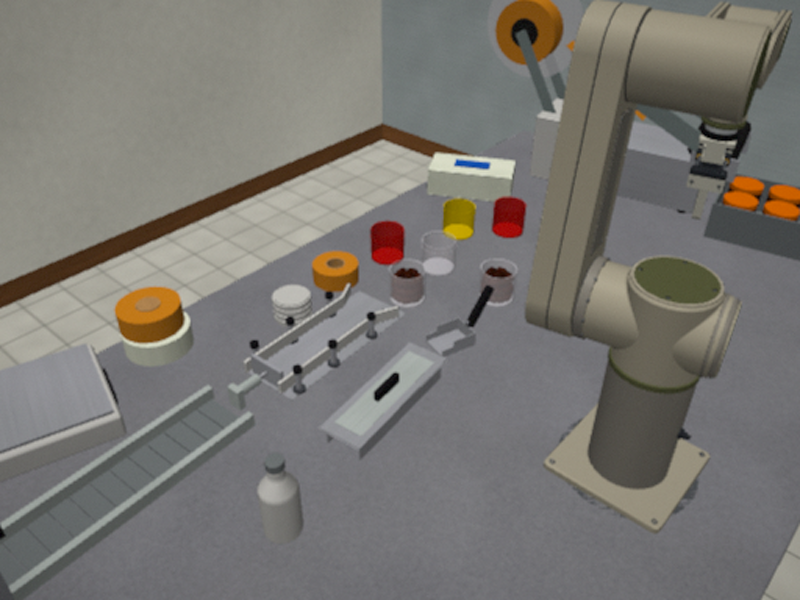

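Top view at 800x600: lid grip at (311,356), scoop at (401,346) with its handle at (430,350), full jars at (424,277) and (480,332). The only clear, uncoloured jar is at (479,266). The red and yellow ones at (460,221), (540,241), (578,273) and (611,342) are decoys. Lane mouth is about (375,275) and stop about (272,275). I'll confirm with an enlarged crop and measure.

```bash
cat > h.py <<'E'
from plant import robot
import cv2,numpy as np
from scipy.spatial.transform import Rotation as R
def rays(m,px):
    px=np.atleast_2d(px).astype(float)
    d=np.c_[(px[:,0]-m['cx'])/m['fx'],(px[:,1]-m['cy'])/m['fy'],np.ones(len(px))]
    return R.from_rotvec(m['rotation']).apply(d)
def plane(m,px,z):
    d=rays(m,px);e=np.array(m['eye']);return e+d*((z-e[2])/d[:,2])[:,None]
def proj(m,P):
    c=R.from_rotvec(m['rotation']).inv().apply(np.atleast_2d(P)-m['eye'])
    return np.c_[c[:,0]/c[:,2]*m['fx']+m['cx'],c[:,1]/c[:,2]*m['fy']+m['cy']]
def tri(m1,p1,m2,p2):
    d1,d2=rays(m1,p1)[0],rays(m2,p2)[0];e1,e2=np.array(m1['eye']),np.array(m2['eye'])
    s=np.linalg.lstsq(np.c_[d1,-d2],e2-e1,rcond=None)[0]
    a,b=e1+s[0]*d1,e2+s[1]*d2;return (a+b)/2,np.linalg.norm(a-b)
def tool(v,s=None):  # world vector -> tool axes (mm)
    s=s or robot.read_state();return R.from_rotvec(s['orientation']).inv().apply(v)*1000
E
python3 - <<'E'
from h import *
np.set_printoptions(precision=3,suppress=True)
t=cv2.imread("pics/top0.png");s=cv2.imread("pics/side0.png")
mt,ms=robot.camera_model("top"),robot.camera_model("side")
cv2.imwrite("pics/crop1.png",cv2.resize(t[135:255,150:350],None,fx=4,fy=4,interpolation=cv2.INTER_CUBIC))
cv2.imwrite("pics/crop2.png",cv2.resize(s[130:300,150:345],None,fx=3.5,fy=3.5,interpolation=cv2.INTER_CUBIC)[:600,:800])
k=1/1.5625
for n,p,q,z in[("grip",(311,356),(387,386),.066),("jarE",(479,266),(438,255),.04),("jf1",(424,277),(407,284),.04),("jf2",(480,332),(497,283),.04),("scoop",(401,346),(450,337),.0),("hand_top",(438,351),(488,292),.11),("stop",(272,277),(262,368),0),("mouth",(390,270),(375,310),0),("laneorg",(375,275),0,0),("roll",(401,215),(335,270),.03),("caps",(340,227),(291,303),.05),("bottle",(187,382),0,0)]:
    print(n,plane(mt,np.array(p)*k,z)[0],end=' ')
    if q: print(*tri(mt,np.array(p)*k,ms,np.array(q)*k),end='')
    print()
E
```

```text
grip [0.413 0.178 0.066] [0.413 0.178 0.053] 0.003317875688050147
jarE [ 0.651 -0.274  0.04 ] [ 0.653 -0.276  0.029] 0.0005848284953074689
jf1 [ 0.623 -0.124  0.04 ] [ 0.624 -0.125  0.033] 0.0013720115447982094
jf2 [ 0.471 -0.27   0.04 ] [ 0.472 -0.271  0.031] 2.5311598684950724e-05
scoop [ 0.441 -0.059  0.   ] [ 0.441 -0.058  0.014] 0.002768161692167272
hand_top [ 0.416 -0.152  0.11 ] [ 0.418 -0.152  0.093] 0.0010259443517024092
stop [0.64  0.295 0.   ] [0.635 0.29  0.041] 0.008209818740539346
mouth [ 0.653 -0.033  0.   ] [ 0.649 -0.036 -0.003] 0.011088694308714325
laneorg [0.64  0.009 0.   ] 
roll [ 0.802 -0.066  0.03 ] [ 0.803 -0.067  0.022] 0.0025801905974291977
caps [0.765 0.102 0.05 ] [0.769 0.102 0.032] 0.0022093320348193727
bottle [0.355 0.52  0.   ]
```

View pics/crop1.png

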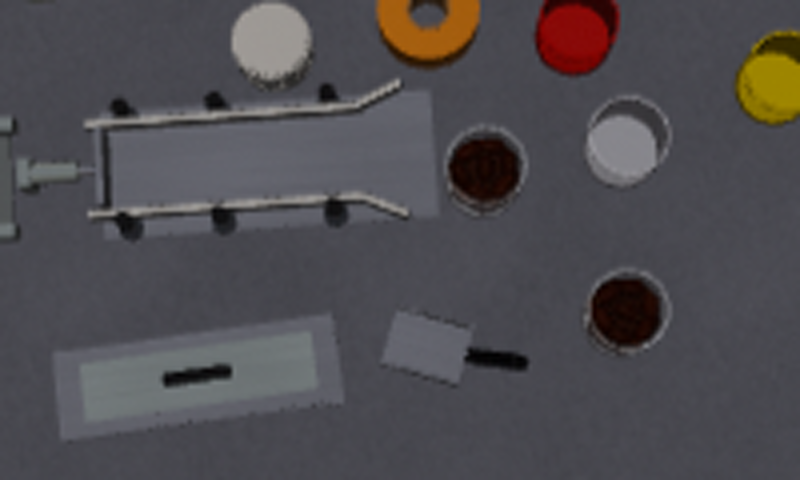

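The crop confirms it. The clear jar at crop (628,142) is colourless and empty, so it's jar_empty. Red (577,38) and yellow (775,85) are decoys, and the jars at (485,168) and (627,312) hold dark dates. Next I'll write a small planner and move above the lid for a wrist view.

```bash
cat >> h.py <<'E'
def yaw(s):
    x=R.from_rotvec(s['orientation']).as_matrix()[:,0];return np.arctan2(x[1],x[0])
def plan(wps,maxstep=50):
    """wps: (x,y,z,psi,closure[,maxstep]); prints arm_command texts from the present pose"""
    s=robot.read_state();p=np.array(s['tool_pos']);a=yaw(s)
    print("at",p.round(4),"yaw",round(a,4),"q",s['q'].round(2),"t",round(s['t'],2),"open",round(s['opening'],4))
    for w in wps:
        st=w[5] if len(w)>5 else maxstep
        g=np.array(w[:3]);b=w[3];n=max(1,int(np.ceil(max(np.linalg.norm(g-p)*1000/st,abs(b-a)/.149)-1e-6)))
        c=int(np.ceil(n/5));P0,A0=p.copy(),a
        for i in range(c):
            k0=i*n//c;k1=(i+1)*n//c;rows=[]
            ca,sa=np.cos(a),np.sin(a);M=np.array([[ca,sa,0],[sa,-ca,0],[0,0,-1]]) # rows: tool axes
            for k in range(k0+1,k1+1):
                d=M@(P0+(g-P0)*k/n-p)*1000;rows.append(f"{w[4]:g} {d[0]:.1f} {d[1]:.1f} {d[2]:.1f} {-(A0+(b-A0)*k/n-a):.3f}")
            print("  "+"; ".join(rows));p=P0+(g-P0)*k1/n;a=A0+(b-A0)*k1/n
        print(" ^",np.round(w[:5],3))
E
python3 - <<'E'
from h import *
k=1/4
mt=robot.camera_model("top")
def g(p,z): return plane(mt,np.array(p)/4+[150,135],z)[0][:2]
for n,a,b,z in[("bar",(163,379),(232,371),.066),("tray edge",(62,438),(343,402),.042),("rail near",(92,213),(360,195),.04),("rail far",(90,123),(358,106),.04)]:
    A,B=g(a,z),g(b,z);d=A-B;print(n,A,B,np.degrees(np.arctan2(d[1],d[0])),np.linalg.norm(d))
print("scoop corners",[g(p,.0).round(3) for p in[(396,310),(382,364),(474,328),(458,384)]])
print("handle",g((527,362),.112),g((468,354),.03))
plan([(.45,-.15,.3,.9,0),(.42,.14,.33,1.57,0)])
E
```

```text
bar [0.40615199 0.21152588] [0.41296233 0.14108097] 95.52197247386788 0.07077333712139879
tray edge [0.34951511 0.31856847] [0.38089702 0.02910863] 96.18757787958515 0.291156007073084
rail near [0.58435092 0.29131121] [0.59805198 0.00856998] 92.77426480094972 0.283073004341405
rail far [0.68169579 0.29478913] [0.69451027 0.00933733] 92.57039221207755 0.28573929373016094
scoop corners [array([ 0.48 , -0.027]), array([ 0.423, -0.011]), array([ 0.459, -0.109]), array([ 0.4  , -0.091])]
handle [ 0.41237885 -0.15704261] [ 0.42904393 -0.10136946]
at [ 0.1639 -0.5767  0.2427] yaw 0.2768 q [-1.38  0.13  1.49 -0.    1.52 -0.09] t 0.1 open 0.0933
  0 35.6 -30.2 -5.2 -0.057; 0 71.2 -60.4 -10.4 -0.113; 0 106.9 -90.6 -15.6 -0.170
  0 40.2 -23.7 -5.2 -0.057; 0 80.4 -47.5 -10.4 -0.113; 0 120.6 -71.2 -15.6 -0.170; 0 160.9 -95.0 -20.8 -0.227
  0 44.5 -14.1 -5.2 -0.057; 0 89.0 -28.2 -10.4 -0.113; 0 133.6 -42.3 -15.6 -0.170; 0 178.1 -56.4 -20.8 -0.227
 ^ [ 0.45 -0.15  0.3   0.9   0.  ]
  0 34.8 -34.0 -5.0 -0.112; 0 69.5 -67.9 -10.0 -0.223; 0 104.3 -101.9 -15.0 -0.335
  0 44.0 -20.6 -5.0 -0.112; 0 88.0 -41.3 -10.0 -0.223; 0 132.0 -61.9 -15.0 -0.335
 ^ [0.42 0.14 0.33 1.57 0.  ]
```

Call:
{"method": "arm_command", "body": {
  "increments": "0 36 -30 -5 -0.057; 0 71 -60 -10 -0.113; 0 107 -91 -16 -0.17"
}}

```text
t: 0.4
tool_pos: [0.2423, -0.4588, 0.2587]
orientation: [-3.061, -0.697, 0.0]
force: [0.8, -0.2, 0.2]
opening: 0.0929
gripper_force: 0.0
```

Call:
{"method": "arm_command", "body": {
  "increments": "0 40 -24 -5 -0.057; 0 80 -48 -10 -0.113; 0 121 -71 -16 -0.17; 0 161 -95 -21 -0.227"
}}

```text
t: 0.8
tool_pos: [0.3468, -0.3033, 0.2806]
orientation: [-2.964, -1.041, -0.0]
force: [0.5, -0.0, -0.5]
opening: 0.0929
gripper_force: 0.0
```

Call:
{"method": "arm_command", "body": {
  "increments": "0 45 -14 -5 -0.057; 0 89 -28 -10 -0.113; 0 134 -42 -16 -0.17; 0 178 -56 -21 -0.227"
}}

```text
t: 1.2
tool_pos: [0.451, -0.1484, 0.3018]
orientation: [2.827, 1.371, 0.0]
force: [0.3, -0.7, -0.0]
opening: 0.093
gripper_force: 0.0
```

Call:
{"method": "arm_command", "body": {
  "increments": "0 35 -34 -5 -0.112; 0 70 -68 -10 -0.223; 0 104 -102 -15 -0.335"
}}

```text
t: 1.5
tool_pos: [0.4344, -0.0036, 0.3163]
orientation: [-2.556, -1.825, 0.001]
force: [1.8, 1.1, 1.1]
opening: 0.0932
gripper_force: 0.0
```

Call:
{"method": "arm_command", "body": {
  "increments": "0 44 -21 -5 -0.112; 0 88 -41 -10 -0.223; 0 132 -62 -15 -0.335; 0 132 -62 -15 -0.335; 0 132 -62 -15 -0.335"
}}

```text
t: 2.0
tool_pos: [0.4194, 0.1405, 0.3314]
orientation: [2.219, 2.224, -0.001]
force: [-0.9, -0.5, -1.0]
opening: 0.0932
gripper_force: 0.0
```

Run:
```python
from h import *
s=robot.read_state();m=robot.camera_model("wrist");im=robot.read_camera("wrist")
cv2.imwrite("pics/w1.png",im);np.save("w1.npy",m,allow_pickle=True)
print(s['tool_pos'],yaw(s),s['q'],s['t'],m)
for n,c in(("top",0),("side",1)):cv2.imwrite(f"pics/{n}1.png",robot.read_camera(n))
```

```text
[0.41940291 0.14046747 0.33135229] 1.5732586744028123 [ 2.07518866e-01 -3.22685815e-01  1.75449968e+00 -4.49608573e-04
  1.71036025e+00  2.04994235e-01] 2.0 {'fx': 292.8530896177154, 'fy': 292.8530896177154, 'cx': 257.9040780130943, 'cy': 193.9960440408009, 'eye': array([0.41823281, 0.2151434 , 0.47281041]), 'rotation': array([2.86875747e+00, 4.87627610e-03, 3.50735763e-04])}
```

View pics/w1.png

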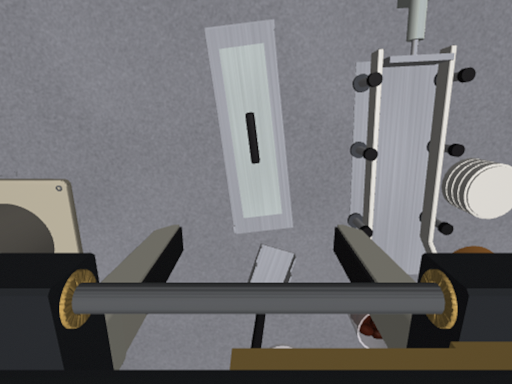

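The wrist view shows the lid with its black bar at about (253,138), lid corners near (206,27), (273,20), (292,228) and (236,233), the lane rails at x of about 375 to 452 with the stop at row 58, and the scoop at (272,265).

Run:
```python
from h import *
np.set_printoptions(precision=4,suppress=True)
m=np.load("w1.npy",allow_pickle=True).item();im=cv2.imread("pics/w1.png");t=cv2.imread("pics/top1.png");mt=robot.camera_model("top")
sd=cv2.imread("pics/side1.png");ms=robot.camera_model("side")
def dark(im,x0,y0,x1,y1,th=45):
    k=np.zeros(im.shape[:2],np.uint8);k[y0:y1,x0:x1]=(im[y0:y1,x0:x1].max(2)<th)*255
    c=max(cv2.findContours(k,0,2)[0],key=cv2.contourArea);return c,cv2.minAreaRect(c)
c,r=dark(im,225,95,275,180);print("bar wrist",r)
c2,r2=dark(t,180,215,215,240,60);print("bar top",r2)
c3,r3=dark(sd,225,230,270,265,60);print("bar side",r3)
print("tri w/top",tri(m,r[0],mt,r2[0]),"w/side",tri(m,r[0],ms,r3[0]))
b=cv2.boxPoints(r);o=np.argsort(b[:,1]);e=plane(m,[b[o[:2]].mean(0),b[o[2:]].mean(0)],.064);print(e,np.degrees(np.arctan2(*(e[0]-e[1])[[1,0]])),e.mean(0))
cr=plane(m,[(206,27),(273,20),(292,228),(236,233)],.043);print("lid corners",cr[:,:2],cr.mean(0))
rl=plane(m,[(380,50),(367,236),(454,47),(432,243)],.04);print("rails",rl[:,:2])
print("stop face top",plane(m,[(392,62),(449,60)],.04)[:,:2])
```

```text
bar wrist ((252.3076934814453, 137.4615478515625), (49.86196517944336, 7.442083835601807), 82.87498474121094)
bar top ((193.796142578125, 230.14378356933594), (23.810590744018555, 23.53264617919922), 76.60750579833984)
bar side ((246.86427307128906, 246.85067749023438), (5.515916347503662, 21.121923446655273), 47.72631072998047)
tri w/top (array([0.4058, 0.1888, 0.1212]), np.float64(0.012893269770222553)) w/side (array([0.4108, 0.1812, 0.0569]), np.float64(0.0009768266434753035))
[[0.4065 0.2142 0.064 ]
 [0.4148 0.1472 0.064 ]] 97.13352902725117 [0.4107 0.1807 0.064 ]
lid corners [[0.3496 0.3226]
 [0.4375 0.3311]
 [0.4724 0.0394]
 [0.3841 0.0306]] [0.4109 0.1809 0.043 ]
rails [[0.5826 0.2963]
 [0.5932 0.0249]
 [0.6817 0.3003]
 [0.6991 0.0131]]
stop face top [[0.6006 0.2814]
 [0.6779 0.2842]]
```

Run:
```python
from h import *
plan([(.411,.181,.12,1.69,0),(.411,.181,.072,1.69,0,20),(.411,.181,.072,1.69,1),(.411,.181,.13,1.69,1,20),(.17,.40,.10,1.69,1,40),(.17,.40,.033,1.69,1,20)])
```

```text
at [0.42   0.1383 0.3312] yaw 1.5681 q [ 0.2  -0.32  1.75 -0.    1.71  0.2 ] t 2.15 open 0.0929
  0 8.5 -1.8 42.2 -0.024; 0 17.1 -3.6 84.5 -0.049; 0 25.6 -5.5 126.7 -0.073; 0 34.2 -7.3 169.0 -0.098; 0 42.7 -9.1 211.2 -0.122
 ^ [0.411 0.181 0.12  1.69  0.   ]
  0 0.0 0.0 16.0 -0.000; 0 0.0 0.0 32.0 -0.000; 0 0.0 0.0 48.0 -0.000
 ^ [0.411 0.181 0.072 1.69  0.   ]
  1 0.0 0.0 -0.0 -0.000
 ^ [0.411 0.181 0.072 1.69  1.   ]
  1 0.0 0.0 -19.3 -0.000; 1 0.0 0.0 -38.7 -0.000; 1 0.0 0.0 -58.0 -0.000
 ^ [0.411 0.181 0.13  1.69  1.   ]
  1 27.3 -23.7 3.3 -0.000; 1 54.7 -47.4 6.7 -0.000; 1 82.0 -71.1 10.0 -0.000; 1 109.4 -94.8 13.3 -0.000
  1 27.3 -23.7 3.3 -0.000; 1 54.7 -47.4 6.7 -0.000; 1 82.0 -71.1 10.0 -0.000; 1 109.4 -94.8 13.3 -0.000; 1 136.7 -118.5 16.7 -0.000
 ^ [0.17 0.4  0.1  1.69 1.  ]
  1 0.0 0.0 16.8 -0.000; 1 0.0 0.0 33.5 -0.000; 1 0.0 0.0 50.2 -0.000; 1 0.0 0.0 67.0 -0.000
 ^ [0.17  0.4   0.033 1.69  1.   ]
```

Call:
{"method": "arm_command", "body": {
  "increments": "0 9 -2 42 -0.024; 0 17 -4 84 -0.049; 0 26 -5 127 -0.073; 0 34 -7 169 -0.098; 0 42 -9 211 -0.122",
  "grip_force": 30
}}

```text
t: 2.65
tool_pos: [0.4111, 0.18, 0.1189]
orientation: [2.085, 2.349, 0.0]
force: [0.3, 0.0, 0.1]
opening: 0.0933
gripper_force: 0.0
```

Call:
{"method": "arm_command", "body": {
  "increments": "0 0 0 16 0; 0 0 0 32 0; 0 0 0 48 0; 0 0 0 48 0"
}}

```text
t: 3.05
tool_pos: [0.4095, 0.1794, 0.0702]
orientation: [-2.085, -2.347, 0.006]
force: [1.0, 0.7, 0.1]
opening: 0.0928
gripper_force: 0.0
```

Call:
{"method": "arm_command", "body": {
  "increments": "1 0 0 0 0; 1 0 0 0 0; 1 0 0 0 0; 1 0 0 0 0; 1 0 0 0 0"
}}

```text
t: 3.55
tool_pos: [0.4111, 0.1817, 0.0731]
orientation: [2.082, 2.352, 0.001]
force: [-0.5, -0.1, 0.0]
opening: 0.0578
gripper_force: 0.0
```

Call:
{"method": "arm_command", "body": {
  "increments": "1 0 0 0 0; 1 0 0 0 0; 1 0 0 0 0; 1 0 0 0 0; 1 0 0 0 0"
}}

```text
t: 4.05
tool_pos: [0.4108, 0.1816, 0.0726]
orientation: [-2.082, -2.353, 0.0]
force: [0.0, -0.8, 0.2]
opening: 0.0175
gripper_force: 0.0
```

Fingers move about 8 mm per row. I'll finish closing, then lift.

Call:
{"method": "arm_command", "body": {
  "increments": "1 0 0 0 0; 1 0 0 0 0; 1 0 0 0 0; 1 0 0 0 0"
}}

```text
t: 4.45
tool_pos: [0.4108, 0.1816, 0.0726]
orientation: [-2.082, -2.353, -0.0]
force: [-0.2, -0.1, 0.1]
opening: 0.0115
gripper_force: 30.0
```

Call:
{"method": "arm_command", "body": {
  "increments": "1 0 0 -10 0; 1 0 0 -20 0; 1 0 0 -35 0; 1 0 0 -58 0; 1 0 0 -58 0"
}}

```text
t: 4.95
tool_pos: [0.4133, 0.1824, 0.1347]
orientation: [2.08, 2.35, 0.009]
force: [0.5, 0.4, -2.4]
opening: 0.0118
gripper_force: 30.0
```

Call:
{"method": "arm_command", "body": {
  "increments": "1 27 -24 3 0; 1 55 -47 7 0; 1 82 -71 10 0; 1 109 -95 13 0"
}}

```text
t: 5.35
tool_pos: [0.3021, 0.2788, 0.1171]
orientation: [-2.083, -2.352, -0.0]
force: [-0.5, 0.9, -1.2]
opening: 0.0115
gripper_force: 30.0
```

Call:
{"method": "arm_command", "body": {
  "increments": "1 27 -24 3 0; 1 55 -47 7 0; 1 82 -71 10 0; 1 109 -95 13 0; 1 137 -118 17 0"
}}

```text
t: 5.85
tool_pos: [0.1681, 0.4006, 0.1002]
orientation: [-2.082, -2.353, -0.001]
force: [1.0, -0.5, -1.0]
opening: 0.0119
gripper_force: 30.0
```

Call:
{"method": "arm_command", "body": {
  "increments": "1 0 0 17 0; 1 0 0 33 0; 1 0 0 50 0; 1 0 0 60 0; 1 0 0 66 0"
}}

```text
t: 6.35
tool_pos: [0.1691, 0.3991, 0.0334]
orientation: [2.082, 2.352, -0.002]
force: [-0.3, -0.3, -1.0]
opening: 0.0117
gripper_force: 30.0
```

Call:
{"method": "arm_command", "body": {
  "increments": "1 0 0 1.5 0; 1 0 0 3 0; 1 0 0 3 0; 1 0 0 3 0"
}}

```text
t: 6.75
tool_pos: [0.1698, 0.4003, 0.0323]
orientation: [-2.082, -2.352, -0.002]
force: [-0.6, 0.5, -2.2]
opening: 0.0118
gripper_force: 30.0
```

Call:
{"method": "arm_command", "body": {
  "increments": "1 0 0 1 0; 1 0 0 2 0; 1 0 0 2 0"
}}

```text
t: 7.05
tool_pos: [0.1697, 0.4003, 0.0306]
orientation: [-2.082, -2.353, -0.001]
force: [-2.2, -3.4, 8.3]
opening: 0.0117
gripper_force: 30.0
```

Call:
{"method": "arm_command", "body": {
  "increments": "0 0 0 0 0; 0 0 0 0 0; 0 0 0 0 0; 0 0 0 0 0; 0 0 0 0 0"
}}

```text
t: 7.55
tool_pos: [0.1695, 0.3998, 0.0296]
orientation: [2.082, 2.353, -0.0]
force: [0.4, -0.3, -0.5]
opening: 0.0473
gripper_force: 0.0
```

Call:
{"method": "arm_command", "body": {
  "increments": "0 0 0 -40 0; 0 0 0 -80 0; 0 0 0 -130 0; 0 0 0 -180 0; 0 0 0 -230 0"
}}

```text
t: 8.05
tool_pos: [0.1692, 0.3994, 0.2616]
orientation: [-2.082, -2.353, -0.0]
force: [-0.1, 1.0, -0.3]
opening: 0.087
gripper_force: 0.0
```

Run:
```python
from h import *
plan([(.50,-.22,.33,1.57,0)])
```

```text
at [0.1692 0.3994 0.2616] yaw 1.6928 q [ 1.05 -0.34  1.89  0.    1.59  0.93] t 8.05 open 0.087
  0 -43.7 16.9 -4.6 0.008; 0 -87.3 33.7 -9.1 0.016; 0 -131.0 50.6 -13.7 0.025; 0 -174.7 67.4 -18.2 0.033; 0 -218.4 84.3 -22.8 0.041
  0 -42.9 18.6 -4.6 0.008; 0 -85.9 37.3 -9.1 0.016; 0 -128.8 55.9 -13.7 0.025; 0 -171.8 74.5 -18.2 0.033; 0 -214.7 93.2 -22.8 0.041
  0 -42.1 20.4 -4.6 0.008; 0 -84.3 40.8 -9.1 0.016; 0 -126.4 61.1 -13.7 0.025; 0 -168.6 81.5 -18.2 0.033; 0 -210.7 101.9 -22.8 0.041
 ^ [ 0.5  -0.22  0.33  1.57  0.  ]
```

Call:
{"method": "arm_command", "body": {
  "increments": "0 -41 27 -9 0; 0 -82 53 -18 0; 0 -123 80 -26 0; 0 -164 107 -35 0"
}}

```text
t: 8.45
tool_pos: [0.2962, 0.2486, 0.2951]
orientation: [2.08, 2.354, 0.001]
force: [0.7, 0.6, 0.2]
opening: 0.0929
gripper_force: 0.0
```

Call:
{"method": "arm_command", "body": {
  "increments": "0 -41 27 -9 0; 0 -82 53 -18 0; 0 -123 80 -26 0; 0 -164 107 -35 0"
}}

```text
t: 8.85
tool_pos: [0.4227, 0.0984, 0.33]
orientation: [2.082, 2.352, 0.001]
force: [-0.1, 1.3, -0.5]
opening: 0.093
gripper_force: 0.0
```

Call:
{"method": "arm_command", "body": {
  "increments": "0 -41 5 0 0; 0 -82 10 0 0; 0 -123 15 0 0; 0 -164 20 0 0"
}}

```text
t: 9.25
tool_pos: [0.4617, -0.0618, 0.3296]
orientation: [2.082, 2.353, 0.0]
force: [-0.6, 0.4, -0.8]
opening: 0.093
gripper_force: 0.0
```

Call:
{"method": "arm_command", "body": {
  "increments": "0 -41 5 0 0.03; 0 -82 10 0 0.06; 0 -123 15 0 0.09; 0 -164 20 0 0.12; 0 -164 20 0 0.12"
}}

```text
t: 9.75
tool_pos: [0.5013, -0.2246, 0.3281]
orientation: [-2.224, -2.217, 0.003]
force: [0.4, 0.9, -0.1]
opening: 0.093
gripper_force: 0.0
```

Run:
```python
from h import *
s=robot.read_state();m=robot.camera_model("wrist");im=robot.read_camera("wrist")
cv2.imwrite("pics/w2.png",im);np.save("w2.npy",m,allow_pickle=True)
print(s['tool_pos'],yaw(s),s['q'].round(2),s['t'])
for n in("top","side"):cv2.imwrite(f"pics/{n}2.png",robot.read_camera(n))
```

```text
[ 0.50127087 -0.22458962  0.32814594] 1.56763652533906 [-0.51 -0.03  1.5  -0.    1.67 -0.51] 9.75
```

View pics/w2.png

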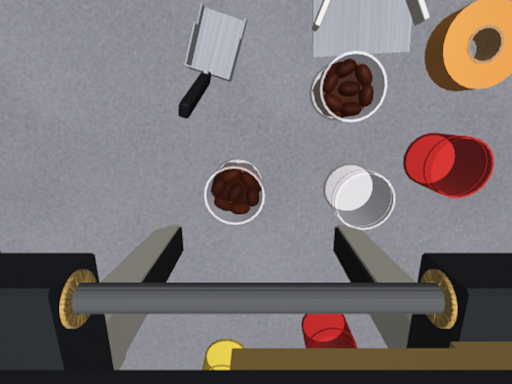

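The wrist view shows the scoop with nose corners at (202,5) and (246,16) and the handle blob from (208,73) to (185,112). Jar rims are at about (353,87) for a full jar, (235,194) for a full jar, and (363,198) for the clear empty one. Now measuring the handle from two views.

Run:
```python
from h import *
np.set_printoptions(precision=4,suppress=True)
mw=np.load("w2.npy",allow_pickle=True).item();W=cv2.imread("pics/w2.png");T=cv2.imread("pics/top2.png");S=cv2.imread("pics/side2.png")
mt,ms=robot.camera_model("top"),robot.camera_model("side")
def blob(im,x0,y0,x1,y1,th):
    k=np.zeros(im.shape[:2],np.uint8);k[y0:y1,x0:x1]=(im[y0:y1,x0:x1].max(2)<th)*255
    c=max(cv2.findContours(k,0,2)[0],key=cv2.contourArea);r=cv2.minAreaRect(c);b=cv2.boxPoints(r)
    e=[(b[i]+b[(i+1)%4])/2 for i in range(4)];L=[np.linalg.norm(b[i]-b[(i+1)%4]) for i in range(4)]
    i=int(np.argmin(L[:2]));return np.array([e[i],e[i+2]]),r
for n,im,m,box,th in(("w",W,mw,(165,60,225,125),60),("s",S,ms,(290,175,330,215),60),("t",T,mt,(262,215,290,235),60)):
    e,r=blob(im,*box,th);print(n,e.ravel(),r);globals()['e'+n]=e
o=lambda e,i:e[np.argsort(e[:,1])[i]]
print("top end w+s",tri(mw,o(ew,1),ms,o(es,0)),"low end",tri(mw,o(ew,0),ms,o(es,1)))
print("handle end at .11 (wrist)",plane(mw,o(ew,1),.108),"low .03",plane(mw,o(ew,0),.03))
nc=plane(mw,[(202,5),(246,16)],.01);print("nose corners",nc)
rc=plane(mw,[(187,70),(230,81)],.01);print("rear corners",rc)
d=nc.mean(0)-rc.mean(0);print(np.degrees(np.arctan2(d[1],d[0])))
for n,p in(("jf1",(353,87)),("jf2",(235,194)),("jE",(363,198))):print(n,plane(mw,p,.08))
big=cv2.resize(W[0:125,165:290],None,fx=4.8,fy=4.8,interpolation=cv2.INTER_CUBIC)
cv2.imwrite("pics/w2c.png",np.hstack([big]))
```

```text
w [207.382   71.9888 180.0787 115.6742] ((193.7303466796875, 93.83145904541016), (14.415968894958496, 51.515892028808594), 32.0053825378418)
s [313.     183.     300.4001 208.2   ] ((306.7000427246094, 195.6000213623047), (5.366562843322754, 28.174455642700195), 26.56505012512207)
t [272.9808 224.0962 281.25   225.75  ] ((277.11541748046875, 224.923095703125), (8.43299388885498, 4.510671138763428), 11.309932708740234)
top end w+s (array([ 0.4119, -0.1512,  0.1133]), np.float64(0.008275397118359666)) low end (array([ 0.4268, -0.0979,  0.0302]), np.float64(0.006785077449968582))
handle end at .11 (wrist) [[ 0.4072 -0.1539  0.108 ]] low .03 [[ 0.4295 -0.0959  0.03  ]]
nose corners [[ 0.4231 -0.0074  0.01  ]
 [ 0.4836 -0.021   0.01  ]]
rear corners [[ 0.3967 -0.0906  0.01  ]
 [ 0.459  -0.1058  0.01  ]]
73.11698836288035
jf1 [[ 0.6193 -0.1199  0.08  ]]
jf2 [[ 0.4682 -0.2589  0.08  ]]
jE [[ 0.6454 -0.2649  0.08  ]]
```

View pics/w2c.png

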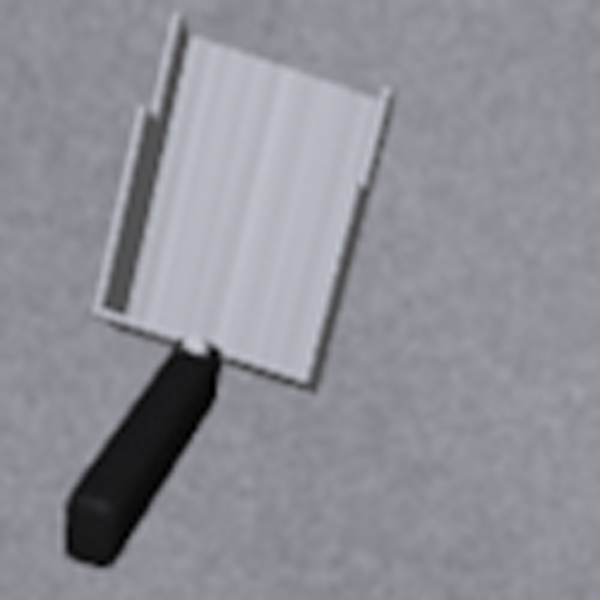

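Run:
```python
from h import *
np.set_printoptions(precision=4,suppress=True)
mw=np.load("w2.npy",allow_pickle=True).item()
f=lambda p,z:plane(mw,np.array(p)/4.8+[165,0],z)[0][:2]
def ang(a,b):d=b-a;return np.degrees(np.arctan2(d[1],d[0])),np.linalg.norm(d)
print("L hi wall",ang(f((97,313),.032),f((145,107),.032)),"L low",ang(f((150,112),.018),f((179,14),.018)),"R low",ang(f((362,185),.018),f((388,92),.018)))
a,b=f((192,35),.002),f((382,100),.002);print("lip inner corners",a,b,ang(a,b))
c=f((93,530),.109);print("cap",c)
th=np.radians(74);u=np.array([np.cos(th),np.sin(th)])
lip=(a+b)/2;O=lip-.042*u;print("lip",lip,"origin",O,"grip",O-.09*u,"from cap",c+.007*u, "lateral cap err",np.cross(u,c-O))
for d in(72,73,74,75,76):
  th=np.radians(d);u=np.array([np.cos(th),np.sin(th)]);print(d,np.cross(u,c-lip))
```

```text
L hi wall (np.float64(72.17667464784545), np.float64(0.055541610096490245)) L low (np.float64(68.64725087870771), np.float64(0.026485075550655855)) R low (np.float64(71.8469444962259), np.float64(0.02527728891539483))
lip inner corners [ 0.4258 -0.0077] [ 0.4812 -0.0249] (np.float64(-17.16495239863787), np.float64(0.05805873142084645))
cap [ 0.413  -0.1478]
lip [ 0.4535 -0.0163] origin [ 0.4419 -0.0567] grip [ 0.4171 -0.1432] from cap [ 0.4149 -0.1411] lateral cap err 0.002684034542145993
72 -0.0021205523355436323
73 0.000281784020372329
74 0.0026840345421460035
75 0.005085467480997294
76 0.00748535133718984<stdin>:10: DeprecationWarning: Arrays of 2-dimensional vectors are deprecated. Use arrays of 3-dimensional vectors instead. (deprecated in NumPy 2.0)
<stdin>:12: DeprecationWarning: Arrays of 2-dimensional vectors are deprecated. Use arrays of 3-dimensional vectors instead. (deprecated in NumPy 2.0)
```

Run:
```python
from h import *
T=cv2.imread("pics/top2.png");S=cv2.imread("pics/side2.png")
a=cv2.resize(T[205:255,155:245],(800,444),interpolation=cv2.INTER_CUBIC)
cv2.imwrite("pics/tray2.png",a)
plan([(.4147,-.1425,.18,1.272,0),(.4147,-.1425,.107,1.272,0,25)])
```

```text
at [ 0.5013 -0.2202  0.3293] yaw 1.5725 q [-0.51 -0.03  1.5   0.    1.67 -0.51] t 9.9 open 0.0929
  0 19.5 -21.6 37.3 0.075; 0 38.9 -43.2 74.6 0.150; 0 58.4 -64.8 111.9 0.225; 0 77.8 -86.4 149.3 0.300
 ^ [ 0.415 -0.142  0.18   1.272  0.   ]
  0 0.0 0.0 24.3 -0.000; 0 0.0 0.0 48.7 -0.000; 0 0.0 0.0 73.0 -0.000
 ^ [ 0.415 -0.142  0.107  1.272  0.   ]
```

View pics/tray2.png

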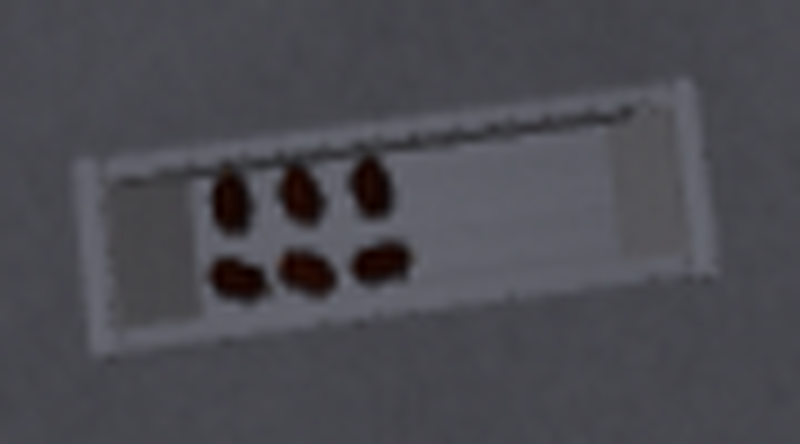

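Six dates, all in the left (+y) half of the tray, between about (210,160) and (412,300) in the crop. The tray's +x therefore points to world +y. Next I'll grasp the scoop handle.

Call:
{"method": "arm_command", "body": {
  "increments": "0 19 -22 37 0.075; 0 39 -43 75 0.15; 0 58 -65 112 0.225; 0 78 -86 149 0.3; 0 78 -86 149 0.3",
  "grip_force": 60
}}

```text
t: 10.4
tool_pos: [0.4074, -0.1367, 0.1714]
orientation: [-2.514, -1.859, 0.012]
force: [-0.9, -0.3, -0.0]
opening: 0.0929
gripper_force: 0.0
```

Call:
{"method": "arm_command", "body": {
  "increments": "0.6 0 0 24 0; 0.6 0 0 49 0; 0.6 0 0 73 0; 0.6 0 0 73 0; 0.6 0 0 73 0"
}}

```text
t: 10.9
tool_pos: [0.4161, -0.1424, 0.109]
orientation: [2.524, 1.869, 0.001]
force: [0.7, 0.0, 0.9]
opening: 0.0577
gripper_force: 0.0
```

Run:
```python
from h import *
plan([(.4147,-.1425,.107,1.272,0,25)])
m=robot.camera_model("wrist");im=robot.read_camera("wrist");cv2.imwrite("pics/w3.png",im);np.save("w3.npy",m,allow_pickle=True)
```

```text
at [ 0.4161 -0.1424  0.109 ] yaw 1.2744 q [-0.45 -0.21  2.07  0.    1.28 -0.15] t 10.9 open 0.0577
  0 -0.5 -1.3 2.0 0.002
 ^ [ 0.415 -0.142  0.107  1.272  0.   ]
```

View pics/w3.png

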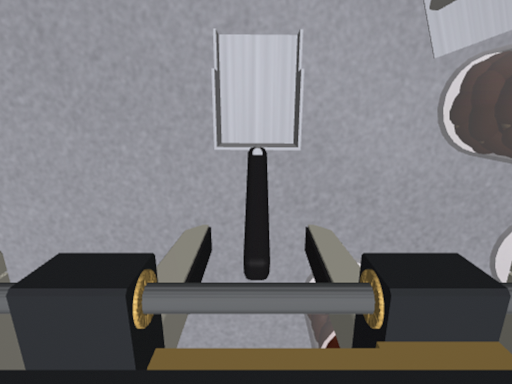

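The handle at (257,215) is centred between the fingers at (210,240) and (305,240), and it's aligned. Closing, then a small test lift.

Call:
{"method": "arm_command", "body": {
  "increments": "1 0 -1 2 0; 1 0 -1 2 0; 1 0 -1 2 0; 1 0 -1 2 0; 1 0 -1 2 0",
  "grip_force": 60
}}

```text
t: 11.45
tool_pos: [0.4144, -0.1423, 0.1058]
orientation: [2.526, 1.867, 0.0]
force: [1.4, -0.4, 0.3]
opening: 0.0137
gripper_force: 38.3
```

Call:
{"method": "arm_command", "body": {
  "increments": "1 0 0 0 0; 1 0 0 0 0; 1 0 0 0 0; 1 0 0 0 0"
}}

```text
t: 11.85
tool_pos: [0.4144, -0.1423, 0.1058]
orientation: [2.526, 1.867, 0.0]
force: [-0.7, -0.6, 3.2]
opening: 0.0137
gripper_force: 60.0
```

Call:
{"method": "arm_command", "body": {
  "increments": "1 0 0 -5 0; 1 0 0 -15 0; 1 0 0 -30 0; 1 0 0 -45 0; 1 0 0 -60 0"
}}

```text
t: 12.35
tool_pos: [0.4143, -0.1422, 0.1668]
orientation: [2.526, 1.867, 0.0]
force: [0.2, -0.2, -1.1]
opening: 0.0133
gripper_force: 60.0
```

Call:
{"method": "arm_command", "body": {
  "increments": "1 0 0 -10 0; 1 0 0 -20 0; 1 0 0 -20 0"
}}

```text
t: 12.65
tool_pos: [0.4151, -0.1426, 0.1873]
orientation: [2.525, 1.866, 0.002]
force: [0.4, -0.1, -1.7]
opening: 0.0138
gripper_force: 60.0
```

Run:
```python
from h import *
s=robot.read_state();print(s['tool_pos'],yaw(s),s['opening'],s['force'],s['wrist_torque'])
w=robot.read_camera("wrist");m=robot.camera_model("wrist");sd=robot.read_camera("side")
cv2.imwrite("pics/w4.png",w);np.save("w4.npy",m,allow_pickle=True)
c=cv2.resize(sd[120:300,200:400],None,fx=2,fy=2,interpolation=cv2.INTER_CUBIC)
o=np.zeros((384,800,3),np.uint8);o[:360,:400]=c;o[:300,400:]=cv2.resize(w,(400,300));cv2.imwrite("pics/c4.png",o)
```

```text
[ 0.41509042 -0.14261789  0.1872648 ] 1.2728072304066498 0.013830727872953204 [ 0.40143402 -0.08575693 -1.69034653] [-0.13542728 -0.04395393 -0.02434242]
```

View pics/c4.png

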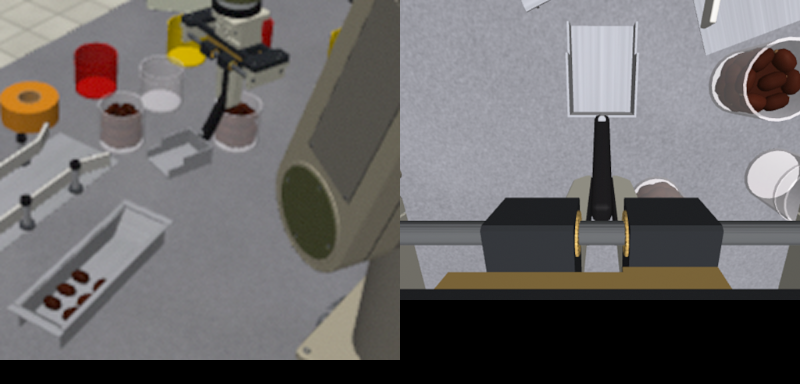

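The scoop is held level (side crop (180,150)), and the tray holds six dates in its far half. Next I'll go above the tray's near half, aligned with it.

Call:
{"method": "arm_command", "body": {
  "increments": "1 35 -8 0 -0.083; 1 70 -16 0 -0.167; 1 105 -24 0 -0.25; 1 140 -32 0 -0.334; 1 175 -40 0 -0.417"
}}

```text
t: 13.25
tool_pos: [0.4268, 0.0381, 0.1847]
orientation: [-2.081, -2.352, 0.001]
force: [0.1, 0.1, -0.8]
opening: 0.0137
gripper_force: 60.0
```

Call:
{"method": "arm_command", "body": {
  "increments": "1 0 0 0 0; 1 0 0 0 0"
}}

```text
t: 13.45
tool_pos: [0.4269, 0.0373, 0.1848]
orientation: [-2.083, -2.35, 0.002]
force: [-0.7, -0.2, -1.3]
opening: 0.0133
gripper_force: 60.0
```

Run:
```python
from h import *
s=robot.read_state();print(s['tool_pos'],yaw(s),s['opening'],s['force'],s['wrist_torque'])
m=robot.camera_model("wrist");w=robot.read_camera("wrist")
cv2.imwrite("pics/w5.png",w);np.save("w5.npy",m,allow_pickle=True)
cv2.imwrite("pics/w5b.png",cv2.resize(w[:200,130:390],(780,600),interpolation=cv2.INTER_CUBIC))
```

```text
[0.42689576 0.03726392 0.18478393] 1.6913248460083459 0.013331747515486866 [-0.67053412 -0.19165573 -1.33677279] [-0.11387699 -0.10865684 -0.01428867]
```

View pics/w5b.png

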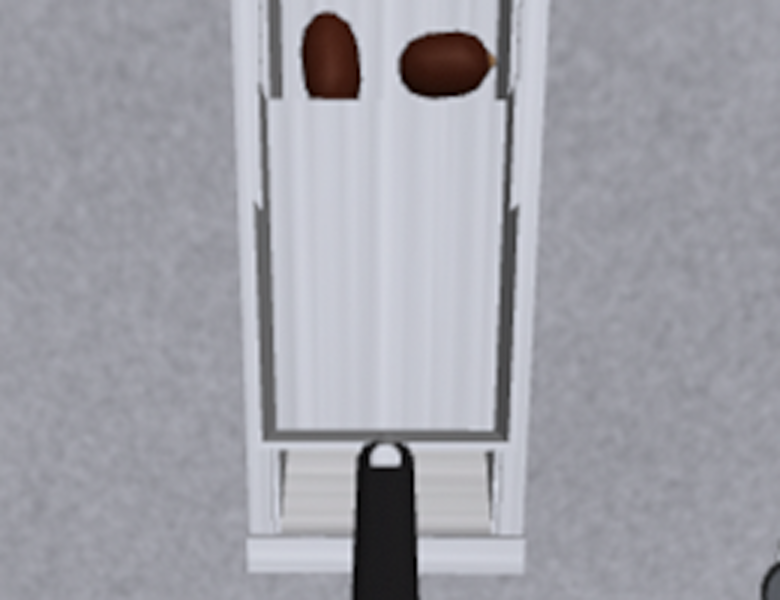

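Run:
```python
from h import *
np.set_printoptions(precision=4,suppress=True)
m=np.load("w5.npy",allow_pickle=True).item();s=robot.read_state()
f=lambda p,z:plane(m,np.array(p)/3+[130,0],z)[0][:2]
L=[f((248,535),.042),f((232,0),.042)];Rr=[f((525,535),.042),f((549,0),.042)]
for e in(L,Rr):d=e[1]-e[0];print("edge",e,np.degrees(np.arctan2(d[1],d[0])))
mid=[(L[i]+Rr[i])/2 for i in(0,1)];d=mid[1]-mid[0];th=np.arctan2(d[1],d[0]);print("centre line",mid,np.degrees(th),np.linalg.norm(L[0]-Rr[0]),np.linalg.norm(L[1]-Rr[1]))
end=(f((247,572),.042)+f((525,572),.042))/2;print("tray near end",end, "centre",end+.1465*np.array([np.cos(th),np.sin(th)]))
lip=(f((275,98),.081)+f((507,98),.081))/2;rear=(f((265,440),.111)+f((509,440),.111))/2
d2=lip-rear;print("lip",lip,"rear",rear,np.degrees(np.arctan2(d2[1],d2[0])),np.linalg.norm(d2))
a=np.array([np.cos(th),np.sin(th)]);n=np.array([-a[1],a[0]])
for k,p in(("lip",lip),("rear",rear),("tcp",np.array(s['tool_pos'][:2]))):print(k,"along from end",(p-end)@a,"lateral",(p-end)@n)
dt=plane(m,np.array((448,97))/3+[130,0],.012)[0][:2];print("date near edge along",(dt-end)@a)
fl=plane(m,np.array((380,450))/3+[130,0],.003)[0][:2]
```

```text
edge [array([0.3798, 0.043 ]), array([0.3629, 0.1973])] 96.24848803010978
edge [array([0.4708, 0.0542]), array([0.4521, 0.2081])] 96.92316699584909
centre line [array([0.4253, 0.0486]), array([0.4075, 0.2027])] 96.58574432297738 0.0916821509266437 0.08985480253436168
tray near end [0.4266 0.036 ] centre [0.4098 0.1815]
lip [0.4116 0.1688] rear [0.4205 0.0873] 96.26232397665703 0.08196103068759669
lip along from end 0.13365163128042234 lateral -0.00025793051230778454
rear along from end 0.05169190635977892 lateral 0.00020471655147847372
tcp along from end 0.00044365197860229125 lateral -0.0004274464990913495
date near edge along 0.15028660593686774
```

The scoop is centred on the tray to within 0.5 mm. Lowering it.

Call:
{"method": "arm_command", "body": {
  "increments": "1 -2 0 15 0; 1 -2 0 30 0; 1 -2 0 45 0; 1 -2 0 55 0; 1 -2 0 62 0"
}}

```text
t: 14.0
tool_pos: [0.4272, 0.0338, 0.1226]
orientation: [-2.087, -2.347, 0.002]
force: [0.4, 0.0, -1.4]
opening: 0.0137
gripper_force: 60.0
```

Call:
{"method": "arm_command", "body": {
  "increments": "1 0 0 3 0; 1 0 0 6 0; 1 0 0 9 0; 1 0 0 12 0; 1 0 0 12 0"
}}

```text
t: 14.5
tool_pos: [0.4276, 0.0348, 0.1114]
orientation: [-2.085, -2.35, 0.0]
force: [-0.1, 0.2, -1.4]
opening: 0.0137
gripper_force: 60.0
```

Call:
{"method": "arm_command", "body": {
  "increments": "1 0 0 1 0; 1 0 0 2 0; 1 0 0 2 0"
}}

```text
t: 14.8
tool_pos: [0.4277, 0.0348, 0.1096]
orientation: [2.085, 2.35, 0.0]
force: [0.4, 0.1, -0.5]
opening: 0.0135
gripper_force: 60.0
```

Call:
{"method": "arm_command", "body": {
  "increments": "1 0 0 1 0; 1 0 0 1 0; 1 0 0 1 0"
}}

```text
t: 15.1
tool_pos: [0.4279, 0.0348, 0.1089]
orientation: [2.085, 2.349, 0.001]
force: [-0.5, -0.3, 0.0]
opening: 0.0137
gripper_force: 60.0
```

Call:
{"method": "arm_command", "body": {
  "increments": "1 8 0 0 0; 1 16 0 0 0; 1 24 0 0 0; 1 32 0 0 0; 1 40 0 0 0"
}}

```text
t: 15.6
tool_pos: [0.423, 0.0753, 0.1088]
orientation: [2.085, 2.35, 0.0]
force: [0.2, -1.6, 3.2]
opening: 0.0137
gripper_force: 60.0
```

Call:
{"method": "arm_command", "body": {
  "increments": "1 8 0 0 0; 1 16 0 0 0; 1 24 0 0 0; 1 32 0 0 0; 1 40 0 0 0"
}}

```text
t: 16.1
tool_pos: [0.4183, 0.1148, 0.1088]
orientation: [2.085, 2.349, 0.0]
force: [0.1, -2.4, 4.5]
opening: 0.0136
gripper_force: 60.0
```

Run:
```python
from h import *
s=robot.read_state();print(s['tool_pos'],yaw(s),s['opening'],s['force'],s['wrist_torque'],s['t'])
m=robot.camera_model("wrist");w=robot.read_camera("wrist")
cv2.imwrite("pics/w6.png",w);np.save("w6.npy",m,allow_pickle=True)
cv2.imwrite("pics/w6b.png",cv2.resize(w[:200,130:390],(520,400),interpolation=cv2.INTER_CUBIC))
```

```text
[0.41827871 0.11480472 0.10881305] 1.689759220550519 0.01355185286799751 [ 0.11628909 -2.44958336  4.46065511] [-0.47612016 -0.17998908 -0.01666827] 16.1
```

View pics/w6b.png

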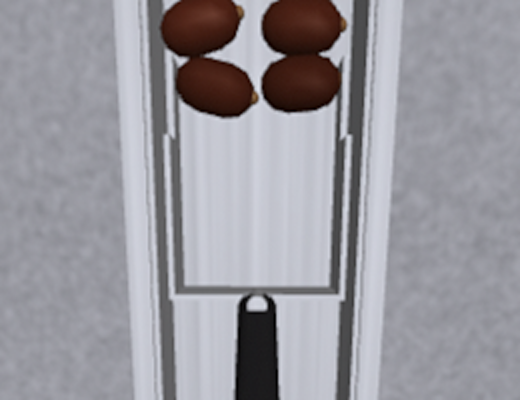

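Two dates are on the scoop floor at (215,85) and (300,82), the next pair is at the lip, and things are aligned. I'll keep going to the end wall and onto its slope, so the nose lifts a little.

Call:
{"method": "arm_command", "body": {
  "increments": "1 6 0 0 0; 1 12 0 0 0; 1 18 0 0 0; 1 24 0 0 0; 1 30 0 0 0"
}}

```text
t: 16.65
tool_pos: [0.4148, 0.1442, 0.1088]
orientation: [2.085, 2.349, 0.0]
force: [1.5, -4.0, 5.5]
opening: 0.0137
gripper_force: 60.0
```

Call:
{"method": "arm_command", "body": {
  "increments": "1 1 0 0 0; 1 2 0 0 0; 1 3 0 0 0; 1 4 0 0 0; 1 5 0 0 0"
}}

```text
t: 17.15
tool_pos: [0.4142, 0.1489, 0.1088]
orientation: [2.085, 2.349, -0.0]
force: [1.3, -3.6, 5.9]
opening: 0.0135
gripper_force: 60.0
```

```bash
cat >> h.py <<'E'
def dates(m,w,x0=130,y0=0,x1=390,y1=220):
    a=w[y0:y1,x0:x1].astype(int);k=((a[...,2]-a[...,0]>18)&(a[...,2]<140)&(a[...,2]>1.6*a[...,1])).astype(np.uint8)
    n,l,st,c=cv2.connectedComponentsWithStats(k)
    return [(round(c[i][0]+x0),round(c[i][1]+y0),tuple((st[i][:4]+[x0,y0,0,0]).tolist()),int(st[i][4])) for i in range(1,n) if st[i][4]>15]
def look(tag):
    s=robot.read_state();m=robot.camera_model("wrist");w=robot.read_camera("wrist")
    cv2.imwrite(f"pics/{tag}.png",w);np.save(f"{tag}.npy",m,allow_pickle=True)
    print("tcp",s['tool_pos'].round(4),"yaw",round(yaw(s),3),"open",round(s['opening'],4),"F",s['force'].round(1),"T",s['wrist_torque'].round(2),"t",round(s['t'],2))
    return m,w
E
python3 - <<'E'
from h import *
m,w=look("w7")
for d in dates(m,w):print(d)
w6=cv2.imread("pics/w6.png");print("before");[print(d) for d in dates(0,w6)]
# dark handle/rear-wall: rear wall bright row and lip row along column 258
print(w[100:160:3,200].max(1))
E
```

```text
tcp [0.4142 0.1489 0.1088] yaw 1.69 open 0.0135 F [ 1.3 -3.6  5.9] T [-0.61 -0.19 -0.03] t 17.15
(235, 19, (216, 3, 39, 34), 964)
(281, 27, (262, 13, 39, 29), 918)
(243, 49, (225, 33, 38, 32), 856)
(280, 57, (261, 44, 38, 27), 819)
(237, 82, (219, 66, 36, 32), 769)
(279, 85, (261, 72, 37, 26), 753)
before
(233, 28, (211, 0, 45, 58), 1739)
(280, 26, (261, 0, 40, 55), 1782)
[220 219 219 220 220 220 220 220 221 221 221 221 221 221 221 222 222 222
 222 222]
```

Run:
```python
from h import *
m5=np.load("w5.npy",allow_pickle=True).item();m=np.load("w7.npy",allow_pickle=True).item()
a=np.radians(96.6);u=np.array([np.cos(a),np.sin(a)])
def P(tcp,d,z):return [*(np.array(tcp)+d*u),z]
print("check w5 lip",proj(m5,P((.4269,.0373),.132,.081)))
T=(.4142,.1489)
print("lip",proj(m,P(T,.132,.005)),"slope base",proj(m,[*(np.array([.4098,.1815])+.1*u),.003]))
w=cv2.imread("pics/w7.png")
for d in dates(m,w):
    q=plane(m,(d[2][0]+d[2][2]/2,d[2][1]+d[2][3]/2),.0145)[0][:2];e=plane(m,(d[0],d[2][1]+d[2][3]),.0145)[0][:2]
    print(d[:2],"tray x %.1f  ahead of lip %.1f"%(1000*(q-[.4098,.1815])@u,1000*((q-T)@u-.132)))
```

```text
check w5 lip [[260.48316285  33.24581014]]
lip [[259.89108946  33.36945186]] slope base [[259.05868134  32.74620402]]
(235, 19) tray x 105.4  ahead of lip 6.3
(281, 27) tray x 100.8  ahead of lip 1.7
(243, 49) tray x 86.5  ahead of lip -12.6
(280, 57) tray x 80.9  ahead of lip -18.2
(237, 82) tray x 63.7  ahead of lip -35.4
(279, 85) tray x 61.8  ahead of lip -37.3
```

Call:
{"method": "arm_command", "body": {
  "increments": "1 2.4 0 -2.6 0; 1 4.8 0 -5.2 0; 1 7.2 0 -8 0; 1 9.6 0 -10.8 0; 1 12 0 -13.5 0"
}}

```text
t: 17.7
tool_pos: [0.4124, 0.1611, 0.1222]
orientation: [-2.085, -2.35, 0.001]
force: [-0.4, -3.6, -0.8]
opening: 0.0138
gripper_force: 60.0
```

```bash
cat >> h.py <<'E'
def rel(tag,zs=None):
    m,w=look(tag);s=robot.read_state();a=yaw(s);u=np.array([np.cos(a),np.sin(a)]);zf=s['tool_pos'][2]-.1058
    print("lip px",proj(m,[*(s['tool_pos'][:2]+.132*u),zf+.002])[0].round(),"scoop floor z",round(zf,4))
    for d in dates(m,w):
        q=plane(m,(d[2][0]+d[2][2]/2,d[2][1]+d[2][3]/2),zf+.0115)[0][:2]
        v=q-s['tool_pos'][:2];print(d,"ahead of lip %.1f lateral %.1f"%(1000*(v@u-.132),1000*(u[0]*v[1]-u[1]*v[0])))
E
python3 -c "
from h import *
rel('w8')"
```

```text
tcp [0.4124 0.1611 0.1222] yaw 1.69 open 0.0138 F [-0.4 -3.6 -0.8] T [-0.9  -0.17  0.  ] t 17.7
lip px [260.  33.] scoop floor z 0.017
(236, 27, (217, 11, 39, 34), 943) ahead of lip 0.7 lateral 16.8
(281, 33, (261, 19, 39, 29), 879) ahead of lip -2.8 lateral -14.9
(245, 57, (228, 40, 35, 35), 830) ahead of lip -18.8 lateral 10.5
(280, 64, (262, 50, 37, 29), 808) ahead of lip -23.6 lateral -15.4
(237, 90, (220, 75, 35, 31), 748) ahead of lip -41.8 lateral 16.9
(279, 92, (261, 79, 37, 27), 729) ahead of lip -43.2 lateral -15.0
```

Call:
{"method": "arm_command", "body": {
  "increments": "1 2.4 0 -2.5 0; 1 4.8 0 -5 0; 1 7.2 0 -7.5 0; 1 9.6 0 -10 0; 1 12 0 -12.5 0"
}}

```text
t: 18.25
tool_pos: [0.4114, 0.1719, 0.1349]
orientation: [2.084, 2.348, -0.002]
force: [0.9, -9.7, 0.1]
opening: 0.0135
gripper_force: 60.0
```

```bash
python3 -c "
from h import *
rel('w9')"
```

```text
tcp [0.4114 0.1719 0.1349] yaw 1.69 open 0.0135 F [ 0.9 -9.7  0.1] T [-2.39 -0.38  0.01] t 18.25
lip px [260.  32.] scoop floor z 0.0296
(237, 35, (218, 21, 38, 30), 872) ahead of lip -4.8 lateral 16.4
(281, 34, (262, 20, 38, 29), 871) ahead of lip -3.7 lateral -15.4
(242, 65, (225, 50, 36, 32), 785) ahead of lip -24.8 lateral 12.3
(280, 65, (262, 51, 37, 29), 805) ahead of lip -24.5 lateral -15.5
(279, 93, (261, 80, 37, 27), 732) ahead of lip -44.2 lateral -15.2
(237, 98, (220, 84, 35, 30), 734) ahead of lip -48.2 lateral 16.8
```

All six are in the scoop. Next I'll lift over the end rim going forward, which rolls the dates back. Then I'll press the nose down on the rim so the scoop pitches nose-up in the grip for a safe carry.

Call:
{"method": "arm_command", "body": {
  "increments": "1 1 0 -4 0; 1 3 0 -8 0; 1 5 0 -12 0; 1 7 0 -15 0; 1 9 0 -18 0"
}}

```text
t: 18.8
tool_pos: [0.4101, 0.1822, 0.153]
orientation: [-2.085, -2.35, -0.001]
force: [-0.2, 1.0, -1.5]
opening: 0.0135
gripper_force: 60.0
```

Call:
{"method": "arm_command", "body": {
  "increments": "1 5 0 0 0; 1 12 0 0 0; 1 18 0 0 0; 1 22 0 0 0; 1 22 0 0 0"
}}

```text
t: 19.3
tool_pos: [0.4073, 0.2042, 0.1525]
orientation: [-2.084, -2.35, 0.0]
force: [0.4, -0.2, -0.7]
opening: 0.0139
gripper_force: 60.0
```

```bash
python3 -c "
from h import *
rel('w10')"
```

```text
tcp [0.4073 0.2042 0.1525] yaw 1.691 open 0.0139 F [ 0.4 -0.2 -0.7] T [-0.23 -0.1   0.03] t 19.3
lip px [259.  34.] scoop floor z 0.0467
(280, 31, (261, 18, 39, 28), 874) ahead of lip -1.0 lateral -15.2
(237, 35, (218, 20, 38, 31), 882) ahead of lip -3.3 lateral 16.3
(261, 64, (223, 50, 76, 29), 1611) ahead of lip -22.8 lateral -1.2
(279, 91, (261, 79, 37, 26), 726) ahead of lip -42.1 lateral -15.4
(237, 95, (220, 82, 36, 28), 733) ahead of lip -45.1 lateral 16.3
```

Call:
{"method": "arm_command", "body": {
  "increments": "1 0 0 3 0; 1 0 0 6 0; 1 0 0 9 0; 1 0 0 12 0; 1 0 0 15 0"
}}

```text
t: 19.85
tool_pos: [0.4093, 0.203, 0.1396]
orientation: [2.084, 2.347, 0.004]
force: [-0.0, -8.9, 12.9]
opening: 0.014
gripper_force: 60.0
```

```bash
python3 -c "
from h import *
rel('w11')"
```

```text
tcp [0.4093 0.203  0.1396] yaw 1.689 open 0.014 F [-0.  -8.9 12.9] T [-0.58  0.15  0.1 ] t 19.85
lip px [259.  34.] scoop floor z 0.0333
(280, 18, (260, 3, 41, 30), 1002) ahead of lip 7.8 lateral -15.6
(234, 22, (214, 6, 41, 33), 1002) ahead of lip 4.9 lateral 17.4
(260, 52, (220, 37, 80, 32), 1804) ahead of lip -15.2 lateral -1.0
(279, 82, (260, 68, 39, 28), 805) ahead of lip -35.2 lateral -15.8
(236, 86, (217, 72, 38, 29), 801) ahead of lip -38.5 lateral 17.2
```

Call:
{"method": "arm_command", "body": {
  "increments": "1 0 0 2 0; 1 0 0 4 0; 1 0 0 6 0; 1 0 0 8 0; 1 0 0 10 0"
}}

```text
t: 20.4
tool_pos: [0.4098, 0.2026, 0.13]
orientation: [2.084, 2.345, 0.004]
force: [-0.1, -10.0, 13.9]
opening: 0.0137
gripper_force: 60.0
```

```bash
python3 -c "
from h import *
rel('w12')
cv2.imwrite('pics/side12.png',robot.read_camera('side'))
a=cv2.imread('pics/w12.png');b=cv2.imread('pics/side12.png')
o=np.zeros((400,800,3),np.uint8);o[:390,:390]=cv2.resize(a[:260,130:390],(390,390));o[:400,400:]=cv2.resize(b[180:300,150:270],(400,400));cv2.imwrite('pics/c12.png',o)"
```

```text
tcp [0.4098 0.2026 0.13  ] yaw 1.689 open 0.0137 F [ -0.1 -10.   13.9] T [-1.07 -0.07  0.09] t 20.4
lip px [258.  33.] scoop floor z 0.0238
(232, 11, (211, 0, 44, 25), 890) ahead of lip 11.0 lateral 18.2
(281, 9, (261, 0, 44, 23), 820) ahead of lip 11.8 lateral -17.4
(260, 40, (218, 24, 85, 34), 2063) ahead of lip -7.3 lateral -1.4
(280, 72, (261, 57, 40, 30), 909) ahead of lip -28.3 lateral -16.9
(235, 76, (215, 61, 40, 31), 879) ahead of lip -31.5 lateral 17.7
```

View pics/c12.png

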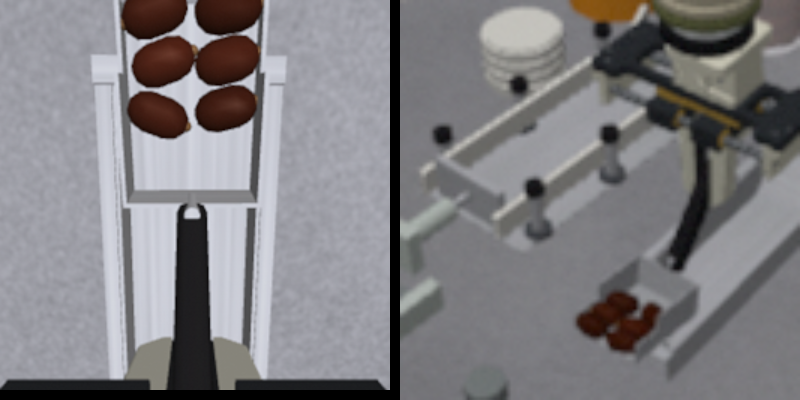

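The scoop has pitched nose-up with six dates on it, in rows at about (155,15), (160,60) and (157,115) in the left crop, all inside the walls. Lifting and carrying gently towards the empty jar.

Call:
{"method": "arm_command", "body": {
  "increments": "1 0 0 -3 0; 1 0 0 -9 0; 1 0 0 -18 0; 1 0 0 -30 0; 1 0 0 -45 0"
}}

```text
t: 21.0
tool_pos: [0.4071, 0.2036, 0.1732]
orientation: [-2.085, -2.349, 0.001]
force: [0.1, 0.9, -2.0]
opening: 0.0137
gripper_force: 60.0
```

Call:
{"method": "arm_command", "body": {
  "increments": "1 0 0 -17 0; 1 0 0 -34 0; 1 0 0 -50 0; 1 0 0 -64 0; 1 0 0 -75 0"
}}

```text
t: 21.5
tool_pos: [0.4077, 0.2038, 0.2493]
orientation: [2.085, 2.349, 0.002]
force: [1.0, 0.8, -1.5]
opening: 0.0135
gripper_force: 60.0
```

Call:
{"method": "arm_command", "body": {
  "increments": "1 0 0 -7 0; 1 0 0 -12 0; 1 0 0 -14 0; 1 0 0 -14 0"
}}

```text
t: 21.9
tool_pos: [0.4074, 0.2035, 0.2614]
orientation: [-2.085, -2.349, 0.001]
force: [0.8, -0.0, -1.3]
opening: 0.0137
gripper_force: 60.0
```

```bash
python3 -c "
from h import *
rel('w13')
plan([(.60,-.34,.265,1.69,1,30)])"
```

```text
tcp [0.4074 0.2035 0.2614] yaw 1.69 open 0.0137 F [ 0.8 -0.  -1.3] T [-0.23 -0.11  0.  ] t 21.9
lip px [259.  33.] scoop floor z 0.1553
(233, 12, (212, 0, 43, 28), 981) ahead of lip 10.3 lateral 18.4
(282, 10, (261, 0, 44, 24), 890) ahead of lip 11.6 lateral -16.9
(260, 42, (219, 26, 84, 33), 2040) ahead of lip -8.2 lateral -1.3
(281, 74, (261, 60, 40, 30), 895) ahead of lip -30.3 lateral -16.4
(235, 78, (216, 63, 39, 31), 881) ahead of lip -32.8 lateral 17.8
at [0.4073 0.2035 0.2611] yaw 1.6898 q [ 0.35 -0.28  1.84  0.    1.58  0.23] t 21.95 open 0.0138
  1 -28.1 6.3 -0.2 -0.000; 1 -56.3 12.7 -0.4 -0.000; 1 -84.4 19.0 -0.6 -0.000; 1 -112.5 25.4 -0.8 -0.000; 1 -140.6 31.7 -1.0 -0.000
  1 -28.1 6.3 -0.2 -0.000; 1 -56.3 12.7 -0.4 -0.000; 1 -84.4 19.0 -0.6 -0.000; 1 -112.5 25.4 -0.8 -0.000; 1 -140.6 31.7 -1.0 -0.000
  1 -28.1 6.3 -0.2 -0.000; 1 -56.3 12.7 -0.4 -0.000; 1 -84.4 19.0 -0.6 -0.000; 1 -112.5 25.3 -0.8 -0.000; 1 -140.6 31.7 -1.0 -0.000
  1 -28.1 6.3 -0.2 -0.000; 1 -56.3 12.7 -0.4 -0.000; 1 -84.4 19.0 -0.6 -0.000; 1 -112.5 25.3 -0.8 -0.000; 1 -140.6 31.7 -1.0 -0.000
 ^ [ 0.6   -0.34   0.265  1.69   1.   ]
```

Call:
{"method": "arm_command", "body": {
  "increments": "1 -4 1 0 0; 1 -12 3 0 0; 1 -24 5 0 0; 1 -40 9 0 0; 1 -60 14 0 0"
}}

```text
t: 22.45
tool_pos: [0.4287, 0.1445, 0.2615]
orientation: [-2.085, -2.35, 0.0]
force: [-0.3, -0.3, -2.3]
opening: 0.0135
gripper_force: 60.0
```

Call:
{"method": "arm_command", "body": {
  "increments": "1 -24 5 0 0; 1 -50 11 0 0; 1 -76 17 0 0; 1 -102 23 0 0; 1 -128 29 0 0"
}}

```text
t: 22.95
tool_pos: [0.4727, 0.0198, 0.2616]
orientation: [2.086, 2.349, -0.0]
force: [-0.4, -0.2, -2.2]
opening: 0.0138
gripper_force: 60.0
```

Call:
{"method": "arm_command", "body": {
  "increments": "1 -26 6 0 0; 1 -52 12 0 0; 1 -78 17 0 0; 1 -103 23 0 0; 1 -128 29 0 0"
}}

```text
t: 23.45
tool_pos: [0.5164, -0.1039, 0.2615]
orientation: [2.086, 2.349, -0.0]
force: [0.2, -0.5, -2.0]
opening: 0.0138
gripper_force: 60.0
```

Call:
{"method": "arm_command", "body": {
  "increments": "1 -26 6 0 0; 1 -52 12 0 0; 1 -78 17 0 0; 1 -103 23 0 0; 1 -128 29 0 0"
}}

```text
t: 23.95
tool_pos: [0.5602, -0.2276, 0.2614]
orientation: [-2.086, -2.349, 0.0]
force: [0.8, -0.3, -1.0]
opening: 0.0139
gripper_force: 60.0
```

Call:
{"method": "arm_command", "body": {
  "increments": "1 -24 5 0 0; 1 -46 10 0 0; 1 -66 15 0 0; 1 -83 19 0 0; 1 -97 22 0 0"
}}

```text
t: 24.45
tool_pos: [0.5932, -0.3213, 0.2611]
orientation: [-2.086, -2.348, 0.001]
force: [-0.3, -0.2, -1.1]
opening: 0.0135
gripper_force: 60.0
```

Call:
{"method": "arm_command", "body": {
  "increments": "1 -11 2 0 0; 1 -18 4 0 0; 1 -22 5 0 0; 1 -22 5 0 0"
}}

```text
t: 24.85
tool_pos: [0.6014, -0.3406, 0.2615]
orientation: [-2.086, -2.349, -0.0]
force: [-1.2, -0.3, -2.3]
opening: 0.0138
gripper_force: 60.0
```

Run:
```python
from h import *
rel('w14')
mw=np.load("w14.npy",allow_pickle=True).item();w=cv2.imread("pics/w14.png")
for x,y in((.645,-.265),(.651,-.274)):print(proj(mw,[[x,y,.08],[x,y,0]]))
t=robot.read_camera("top");cv2.imwrite("pics/top14.png",t)
mt=robot.camera_model("top");print("top",proj(mt,[.648,-.27,.04]))
g=cv2.cvtColor(w,cv2.COLOR_BGR2GRAY)
c=cv2.HoughCircles(cv2.GaussianBlur(g,(3,3),0),cv2.HOUGH_GRADIENT,1,15,param1=120,param2=22,minRadius=28,maxRadius=60)
print(c[0][:8] if c is not None else None)
```

```text
tcp [ 0.6014 -0.3406  0.2615] yaw 1.69 open 0.0138 F [-1.2 -0.3 -2.3] T [-0.19 -0.09 -0.04] t 24.85
lip px [259.  33.] scoop floor z 0.1558
(234, 14, (213, 0, 43, 32), 1114) ahead of lip 8.5 lateral 17.8
(282, 11, (261, 0, 44, 27), 952) ahead of lip 10.1 lateral -16.8
(282, 44, (261, 28, 42, 34), 1005) ahead of lip -10.4 lateral -16.5
(239, 47, (219, 31, 41, 32), 1007) ahead of lip -11.7 lateral 14.6
(151, 93, (130, 59, 47, 68), 2560) ahead of lip -43.7 lateral 80.7
(281, 77, (262, 62, 39, 32), 880) ahead of lip -32.9 lateral -16.7
(235, 83, (217, 66, 36, 34), 856) ahead of lip -36.5 lateral 18.4
(377, 97, (370, 66, 20, 61), 157) ahead of lip -46.1 lateral -92.3
[[307.83489838 116.99155076]
 [297.94578422 116.05238989]]
[[311.96236309 126.26781343]
 [301.32758663 123.51187832]]
top [[305.55363233 170.88653903]]
[[308.5 122.5  39.1]
 [139.5  90.5  40.1]
 [430.5  89.5  40.2]
 [155.5  94.5  37.8]
 [403.5  94.5  32.1]
 [150.5  78.5  52.8]
 [294.5 116.5  35.1]
 [329.5 247.5  30.2]]
```

Run:
```python
from h import *
np.set_printoptions(precision=4,suppress=True)
mw=np.load("w14.npy",allow_pickle=True).item()
print("rim w14",plane(mw,(308.5,122.5),.08),"base",plane(mw,(294.5,116.5),.003))
m2=np.load("w2.npy",allow_pickle=True).item();mt=robot.camera_model("top")
g=cv2.cvtColor(cv2.imread("pics/w2.png"),6)
c=cv2.HoughCircles(cv2.GaussianBlur(g,(3,3),0),3,1,15,param1=120,param2=18,minRadius=24,maxRadius=36)
for p in c[0]:
    print("w2",p,plane(m2,p[:2],.08)[0])
t=cv2.resize(cv2.imread("pics/top0.png")[135:255,240:350],None,fx=4,fy=4,interpolation=cv2.INTER_CUBIC)
c=cv2.HoughCircles(cv2.cvtColor(t,6),3,1,30,param1=100,param2=18,minRadius=32,maxRadius=48)
for p in c[0][:10]:
    q=p[:2]/4+[240,135];print("top",q,p[2],plane(mt,q,.08)[0])
print(tri(mw,(308.5,122.5),m2,proj(m2,plane(m2,(363,198),.08))[0]))
```

```text
rim w14 [[ 0.6466 -0.2706  0.08  ]] base [[ 0.6402 -0.2661  0.003 ]]
w2 [232.5 194.5  28.8] [ 0.4647 -0.2596  0.08  ]
w2 [364.5 201.5  28.6] [ 0.648 -0.27   0.08 ]
w2 [351.5  86.5  34.3] [ 0.6173 -0.1193  0.08  ]
w2 [433.5 162.5  27.3] [ 0.7352 -0.2155  0.08  ]
w2 [456.5 161.5  34.3] [ 0.7657 -0.2142  0.08  ]
w2 [456.5  57.5  33.2] [ 0.7427 -0.0863  0.08  ]
w2 [337.5  95.5  25.4] [ 0.6006 -0.13    0.08  ]
w2 [349.5 190.5  25.1] [ 0.6259 -0.2541  0.08  ]
w2 [477.5  52.5  35.4] [ 0.7672 -0.0808  0.08  ]
top [305.375 172.625] 34.9 [ 0.632  -0.2638  0.08  ]
top [307.125 212.375] 37.2 [ 0.4666 -0.2641  0.08  ]
top [271.125 176.625] 36.1 [ 0.6179 -0.1217  0.08  ]
top [256.875 141.125] 46.1 [ 0.7712 -0.066   0.08  ]
top [292.125 143.875] 44.0 [ 0.7562 -0.2134  0.08  ]
(array([ 0.6502, -0.2701,  0.0645]), np.float64(0.0022501258276749854))
```

Two views agree that jar_empty is at (0.647, -0.270). I'll centre the scoop behind it and ease the grip so the nose swings down slowly.

Call:
{"method": "arm_command", "body": {
  "increments": "1 -2 5 0 0; 1 -7 15 2 0; 1 -13 27 3 0; 1 -18 38 5 0; 1 -22 46 6 0"
}}

```text
t: 25.45
tool_pos: [0.6507, -0.3562, 0.2554]
orientation: [-2.084, -2.35, -0.0]
force: [0.2, -0.8, -1.7]
opening: 0.0136
gripper_force: 60.0
```

Call:
{"method": "arm_command", "body": {
  "increments": "1 -2 5 0 0; 1 -3 8 0 0; 1 -3 8 0 0; 1 -3 8 0 0"
}}

```text
t: 25.85
tool_pos: [0.658, -0.3585, 0.2558]
orientation: [2.085, 2.35, -0.0]
force: [0.1, -0.4, -2.4]
opening: 0.014
gripper_force: 60.0
```

Call:
{"method": "arm_command", "body": {
  "increments": "1 0 0 0 0; 1 0 0 0 0",
  "grip_force": 25
}}

```text
t: 26.05
tool_pos: [0.6578, -0.3586, 0.2559]
orientation: [2.085, 2.349, -0.0]
force: [0.4, -0.3, -1.9]
opening: 0.0142
gripper_force: 25.0
```

```bash
python3 -c "
from h import *
rel('w15')"
```

```text
tcp [ 0.6578 -0.3586  0.2559] yaw 1.69 open 0.0142 F [ 0.4 -0.3 -1.9] T [-0.2  -0.14 -0.01] t 26.05
lip px [259.  33.] scoop floor z 0.1501
(234, 17, (213, 0, 43, 34), 1123) ahead of lip 8.3 lateral 17.8
(282, 12, (261, 0, 44, 27), 972) ahead of lip 10.6 lateral -16.8
(379, 35, (355, 23, 35, 28), 430) ahead of lip -4.5 lateral -82.3
(261, 47, (219, 28, 84, 37), 1993) ahead of lip -10.9 lateral -1.2
(342, 81, (331, 40, 39, 69), 194) ahead of lip -29.9 lateral -68.5
(281, 78, (262, 62, 39, 33), 881) ahead of lip -32.8 lateral -16.7
(234, 85, (217, 68, 36, 35), 857) ahead of lip -37.8 lateral 18.4
(385, 100, (375, 91, 15, 14), 97) ahead of lip -46.7 lateral -94.4
```

Call:
{"method": "arm_command", "body": {
  "increments": "1 0 0 0 0; 1 0 0 0 0",
  "grip_force": 18
}}

```text
t: 26.3
tool_pos: [0.658, -0.3587, 0.2557]
orientation: [2.085, 2.349, 0.0]
force: [-0.5, -0.6, -2.2]
opening: 0.0139
gripper_force: 18.0
```

Call:
{"method": "arm_command", "body": {
  "increments": "1 0 0 0 0; 1 0 0 0 0",
  "grip_force": 14
}}

```text
t: 26.5
tool_pos: [0.658, -0.3587, 0.2556]
orientation: [2.085, 2.35, -0.0]
force: [-0.1, -0.1, -1.1]
opening: 0.0139
gripper_force: 14.0
```

```bash
python3 -c "
from h import *
rel('w16')"
```

```text
tcp [ 0.658  -0.3587  0.2556] yaw 1.69 open 0.0139 F [-0.1 -0.1 -1.1] T [-0.26 -0.12  0.02] t 26.5
lip px [259.  33.] scoop floor z 0.1498
(234, 17, (213, 0, 43, 34), 1125) ahead of lip 8.3 lateral 17.8
(282, 12, (261, 0, 44, 27), 972) ahead of lip 10.5 lateral -16.8
(379, 35, (355, 23, 35, 28), 432) ahead of lip -4.5 lateral -82.3
(261, 47, (219, 28, 84, 37), 1993) ahead of lip -10.9 lateral -1.2
(342, 81, (331, 40, 39, 69), 193) ahead of lip -30.0 lateral -68.5
(281, 78, (262, 62, 39, 33), 882) ahead of lip -32.8 lateral -16.7
(234, 85, (217, 68, 36, 35), 855) ahead of lip -37.8 lateral 18.4
(385, 100, (375, 91, 15, 14), 97) ahead of lip -46.7 lateral -94.4
```

Call:
{"method": "arm_command", "body": {
  "increments": "1 0 0 0 0; 1 0 0 0 0",
  "grip_force": 11
}}

```text
t: 26.75
tool_pos: [0.658, -0.3586, 0.2556]
orientation: [-2.085, -2.35, -0.0]
force: [0.3, 1.4, -1.6]
opening: 0.014
gripper_force: 11.0
```

```bash
python3 -c "
from h import *
rel('w17')"
```

```text
tcp [ 0.658  -0.3586  0.2556] yaw 1.69 open 0.014 F [ 0.3  1.4 -1.6] T [-0.14 -0.09  0.04] t 26.75
lip px [259.  33.] scoop floor z 0.1498
(379, 35, (355, 23, 35, 28), 434) ahead of lip -4.5 lateral -82.3
(279, 48, (261, 34, 37, 28), 796) ahead of lip -11.9 lateral -14.8
(237, 53, (219, 39, 37, 28), 793) ahead of lip -15.3 lateral 16.1
(342, 81, (331, 40, 39, 69), 193) ahead of lip -29.9 lateral -68.5
(260, 78, (224, 63, 73, 30), 1472) ahead of lip -32.5 lateral -0.9
(279, 105, (262, 91, 34, 29), 676) ahead of lip -52.3 lateral -15.3
(384, 100, (375, 92, 15, 13), 96) ahead of lip -47.1 lateral -94.5
(237, 111, (221, 96, 32, 31), 670) ahead of lip -56.8 lateral 17.2
```

Call:
{"method": "arm_command", "body": {
  "increments": "1 0 0 0 0; 1 0 0 0 0",
  "grip_force": 9
}}

```text
t: 27.0
tool_pos: [0.658, -0.3587, 0.2556]
orientation: [2.085, 2.35, -0.0]
force: [2.0, -0.5, -2.1]
opening: 0.014
gripper_force: 9.0
```

```bash
python3 -c "
from h import *
rel('w18')"
```

```text
tcp [ 0.658  -0.3587  0.2556] yaw 1.69 open 0.014 F [ 2.  -0.5 -2.1] T [-0.21 -0.13  0.  ] t 27.0
lip px [259.  33.] scoop floor z 0.1498
(379, 35, (355, 23, 35, 28), 433) ahead of lip -4.6 lateral -82.3
(342, 81, (331, 40, 39, 69), 195) ahead of lip -30.0 lateral -68.5
(271, 88, (260, 79, 22, 19), 310) ahead of lip -40.0 lateral -8.9
(250, 119, (225, 87, 64, 72), 2045) ahead of lip -65.5 lateral 1.7
(385, 100, (375, 91, 15, 14), 97) ahead of lip -46.7 lateral -94.4
(273, 138, (259, 126, 29, 25), 501) ahead of lip -77.4 lateral -11.4
```

Call:
{"method": "arm_command", "body": {
  "increments": "1 0 0 0 0; 1 0 0 0 0; 1 0 0 0 0"
}}

```text
t: 27.35
tool_pos: [0.658, -0.3587, 0.2557]
orientation: [2.085, 2.35, 0.0]
force: [-0.4, -0.5, -2.2]
opening: 0.0142
gripper_force: 9.0
```

```bash
python3 -c "
from h import *
rel('w19')
w=cv2.imread('pics/w19.png');cv2.imwrite('pics/w19b.png',cv2.resize(w[:260,150:410],(600,600),interpolation=cv2.INTER_CUBIC))"
```

```text
tcp [ 0.658  -0.3587  0.2557] yaw 1.69 open 0.0142 F [-0.4 -0.5 -2.2] T [-0.11 -0.11 -0.01] t 27.35
lip px [259.  33.] scoop floor z 0.1499
(379, 35, (355, 23, 35, 28), 434) ahead of lip -4.5 lateral -82.3
(342, 81, (331, 40, 39, 69), 197) ahead of lip -30.0 lateral -68.5
(259, 95, (232, 68, 53, 62), 1733) ahead of lip -47.5 lateral 0.6
(385, 100, (375, 91, 15, 14), 98) ahead of lip -46.7 lateral -94.4
```

View pics/w19b.png

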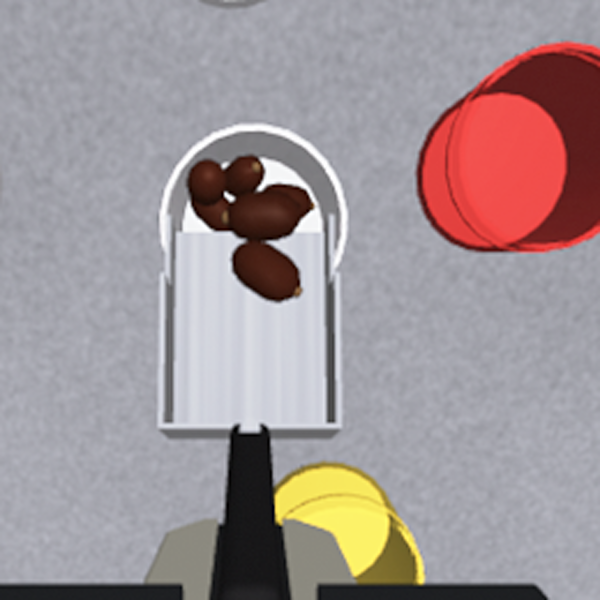

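Five dates are in the jar near (245,200), and one is still on the scoop floor at (265,270). Easing the grip further.

Call:
{"method": "arm_command", "body": {
  "increments": "1 1 0 0 0; 1 3 0 0 0; 1 5 0 0 0; 1 5 0 0 0; 1 5 0 0 0",
  "grip_force": 6
}}

```text
t: 27.9
tool_pos: [0.6575, -0.3536, 0.2557]
orientation: [2.085, 2.35, 0.0]
force: [-0.0, -0.2, -1.1]
opening: 0.0141
gripper_force: 6.0
```

```bash
python3 -c "
from h import *
rel('w20')"
```

```text
tcp [ 0.6575 -0.3536  0.2557] yaw 1.69 open 0.0141 F [-0.  -0.2 -1.1] T [-0.09 -0.11 -0.02] t 27.9
lip px [259.  33.] scoop floor z 0.1499
(379, 40, (355, 28, 35, 28), 415) ahead of lip -7.7 lateral -82.7
(341, 83, (330, 44, 37, 69), 198) ahead of lip -32.7 lateral -67.2
(265, 84, (243, 72, 42, 28), 658) ahead of lip -38.1 lateral -3.6
(237, 96, (231, 91, 15, 9), 98) ahead of lip -44.9 lateral 15.8
(261, 97, (256, 94, 12, 6), 50) ahead of lip -46.0 lateral -2.2
(383, 105, (369, 95, 21, 18), 128) ahead of lip -51.0 lateral -92.7
```

Call:
{"method": "arm_command", "body": {
  "increments": "1 0 0 0 0; 1 0 0 0 0; 1 0 0 0 0; 1 0 0 0 0",
  "grip_force": 4
}}

```text
t: 28.35
tool_pos: [0.6574, -0.3537, 0.2556]
orientation: [-2.085, -2.35, -0.0]
force: [-0.2, -0.9, -1.4]
opening: 0.0137
gripper_force: 4.0
```

```bash
python3 -c "
from h import *
rel('w21')"
```

```text
tcp [ 0.6574 -0.3537  0.2556] yaw 1.69 open 0.0137 F [-0.2 -0.9 -1.4] T [-0.14 -0.14 -0.02] t 28.35
lip px [259.  33.] scoop floor z 0.1498
(379, 40, (355, 28, 35, 28), 417) ahead of lip -7.8 lateral -82.6
(341, 83, (330, 44, 38, 69), 197) ahead of lip -32.8 lateral -67.6
(265, 83, (243, 71, 43, 27), 641) ahead of lip -37.1 lateral -4.0
(237, 96, (231, 91, 15, 9), 101) ahead of lip -45.0 lateral 15.9
(264, 96, (258, 92, 13, 8), 73) ahead of lip -45.3 lateral -4.0
(383, 105, (369, 95, 21, 17), 128) ahead of lip -50.7 lateral -92.6
```

All dates appear to be out: no large date blob is left on the scoop. Firm grip, lift, and check the jar.

Call:
{"method": "arm_command", "body": {
  "increments": "1 0 0 0 0; 1 0 0 -10 0; 1 0 0 -25 0; 1 0 0 -45 0; 1 0 0 -65 0",
  "grip_force": 60
}}

```text
t: 28.9
tool_pos: [0.6575, -0.3537, 0.3231]
orientation: [2.085, 2.349, 0.0]
force: [0.2, -0.8, -0.7]
opening: 0.0135
gripper_force: 60.0
```

Call:
{"method": "arm_command", "body": {
  "increments": "1 -25 0 0 0; 1 -50 0 0 0; 1 -50 0 0 0"
}}

```text
t: 29.2
tool_pos: [0.6628, -0.4065, 0.3216]
orientation: [2.088, 2.345, -0.001]
force: [-0.0, -0.0, -1.0]
opening: 0.0135
gripper_force: 60.0
```

Run:
```python
from h import *
rel('w22')
m19=np.load("w19.npy",allow_pickle=True).item()
u=np.array([-.119,.993])
for th in range(10,44,4):
    c,s=np.cos(np.radians(th)),np.sin(np.radians(th))
    print(th,proj(m19,[*(np.array([.658,-.3587])+u*(.132*c-.101*s)),.2509-(.101*c+.132*s)])[0].round(1),end=' ')
w=cv2.imread("pics/w22.png");print();print(w[20:200:4,246].tolist())
plan([(.4116,.1666,.32,1.69,1)])
```

```text
tcp [ 0.6628 -0.4065  0.3216] yaw 1.687 open 0.0135 F [-0. -0. -1.] T [-0.12 -0.14  0.02] t 29.2
lip px [260.  31.] scoop floor z 0.2156
(375, 22, (337, 0, 53, 68), 1289) ahead of lip -4.4 lateral -75.2
(134, 33, (130, 9, 10, 49), 347) ahead of lip -4.1 lateral 90.5
(334, 54, (322, 17, 42, 58), 153) ahead of lip -12.3 lateral -60.9
(265, 46, (245, 35, 38, 25), 530) ahead of lip -13.3 lateral -3.1
(242, 63, (235, 54, 15, 19), 194) ahead of lip -24.1 lateral 12.9
(265, 65, (259, 55, 13, 21), 196) ahead of lip -25.5 lateral -4.3
(268, 84, (259, 78, 18, 13), 165) ahead of lip -38.8 lateral -6.2
(225, 214, (206, 210, 39, 10), 58) ahead of lip -143.5 lateral 29.1
10 [259.   66.1] 14 [259.   78.2] 18 [258.9  90. ] 22 [258.9 101.4] 26 [258.8 112.6] 30 [258.8 123.6] 34 [258.8 134.4] 38 [258.7 145.1] 42 [258.7 155.6] 
[[157, 149, 148], [227, 225, 225], [120, 117, 118], [118, 115, 115], [118, 114, 116], [115, 111, 112], [58, 60, 77], [11, 21, 54], [51, 52, 60], [238, 236, 235], [0, 10, 47], [20, 30, 68], [19, 28, 64], [0, 7, 37], [240, 239, 238], [240, 238, 238], [240, 238, 237], [243, 242, 241
[... 228 characters left out ...]
, 195, 193], [205, 196, 194], [205, 196, 195], [205, 196, 194], [205, 196, 193], [204, 195, 193], [204, 195, 193], [204, 194, 192], [203, 194, 192], [203, 194, 192], [215, 205, 204], [99, 97, 98], [168, 160, 159], [159, 151, 151]]
at [ 0.6631 -0.4049  0.3214] yaw 1.6879 q [-0.61  0.64  0.71 -0.    1.79 -0.73] t 29.25 open 0.0132
  1 45.9 -14.1 0.1 -0.000; 1 91.8 -28.2 0.2 -0.000; 1 137.8 -42.2 0.3 -0.000; 1 183.7 -56.3 0.4 -0.001
  1 45.9 -14.0 0.1 -0.000; 1 91.9 -28.1 0.2 -0.000; 1 137.8 -42.1 0.3 -0.000; 1 183.7 -56.2 0.4 -0.001
  1 45.9 -14.0 0.1 -0.000; 1 91.9 -28.0 0.2 -0.000; 1 137.8 -42.1 0.3 -0.000; 1 183.8 -56.1 0.4 -0.001; 1 229.7 -70.1 0.5 -0.001
 ^ [0.412 0.167 0.32  1.69  1.   ]
```

The jar holds the dates and the scoop is clear. Carrying the scoop back over the tray.

Call:
{"method": "arm_command", "body": {
  "increments": "1 40 -12 0 0; 1 88 -27 0 0; 1 136 -42 0 0; 1 184 -56 0 0"
}}

```text
t: 29.65
tool_pos: [0.5852, -0.2254, 0.3216]
orientation: [2.084, 2.349, 0.001]
force: [0.8, 1.2, -1.0]
opening: 0.0136
gripper_force: 60.0
```

Call:
{"method": "arm_command", "body": {
  "increments": "1 46 -14 0 0; 1 92 -28 0 0; 1 138 -42 0 0; 1 184 -56 0 0"
}}

```text
t: 30.05
tool_pos: [0.5074, -0.0494, 0.3219]
orientation: [2.084, 2.349, 0.002]
force: [0.6, 1.0, -0.9]
opening: 0.0137
gripper_force: 60.0
```

Call:
{"method": "arm_command", "body": {
  "increments": "1 46 -16 0 0; 1 92 -32 0 0; 1 138 -48 0 0; 1 180 -62 0 0; 1 203 -70 0 0"
}}

```text
t: 30.55
tool_pos: [0.4131, 0.1446, 0.3221]
orientation: [2.082, 2.352, 0.004]
force: [-0.4, 0.1, -0.9]
opening: 0.0135
gripper_force: 60.0
```

Call:
{"method": "arm_command", "body": {
  "increments": "1 0 0 30 0; 1 0 0 60 0; 1 0 0 90 0; 1 0 0 110 0; 1 0 0 120 0"
}}

```text
t: 31.05
tool_pos: [0.4138, 0.1419, 0.1994]
orientation: [-2.084, -2.35, 0.002]
force: [-0.7, -0.2, -1.7]
opening: 0.0135
gripper_force: 60.0
```

Run:
```python
from h import *
m,w=look('w23')
plan([(.4148,.1398,.15,1.686,1)])
print(proj(m,[[.4098-.119*.0,.1815,.003]]))
g=cv2.cvtColor(w,6)
for r in(70,90,110,130):print(r,np.where(abs(np.diff(g[r,180:340].astype(int)))>25)[0]+180)
u=np.array([-.1159,.9933]);c0=np.array([.4098,.1815]);n=np.array([.9933,.1159])
# expected inner wall tops and flange edges at tray x=0,40
for x in(0,.04):print(x,proj(m,[[*(c0+x*u+l*n),.042] for l in(-.046,-.035,.035,.046)]).round(1).tolist())
```

```text
tcp [0.4138 0.1419 0.1994] yaw 1.691 open 0.0135 F [-0.7 -0.2 -1.7] T [-0.12 -0.11  0.02] t 31.05
at [0.4136 0.1417 0.1987] yaw 1.6905 q [ 0.21 -0.3   1.98  0.    1.47  0.09] t 31.1 open 0.0136
  1 -2.0 0.9 48.7 0.004
 ^ [0.415 0.14  0.15  1.686 1.   ]
[[259.66799285 143.92796199]]
70 [223 226 227 292 293 296 297 307]
90 [223 224 227 291 292 295 296 306]
110 [213 222 223 225 289 290 291 292 294 295 305]
130 [220 221 224 225 289 290 291 294 295 304]
0 [[214.5, 147.7], [225.4, 147.8], [294.3, 148.1], [305.2, 148.1]]
0.04 [[213.1, 106.6], [224.3, 106.7], [295.9, 107.0], [307.1, 107.1]]
```

Call:
{"method": "arm_command", "body": {
  "increments": "1 -1 1 12 0; 1 -2 1 22 0; 1 -2 1 32 0; 1 -2 1 40 0; 1 -2 1 45 0"
}}

```text
t: 31.6
tool_pos: [0.4161, 0.1395, 0.1547]
orientation: [-2.085, -2.349, 0.001]
force: [0.5, 0.2, -1.7]
opening: 0.0133
gripper_force: 60.0
```

Call:
{"method": "arm_command", "body": {
  "increments": "1 -2 0 3 0; 1 -5 0 6 0; 1 -8 0 9 0; 1 -11 0 12 0; 1 -14 0 15 0",
  "grip_force": 15
}}

```text
t: 32.1
tool_pos: [0.4189, 0.1251, 0.1416]
orientation: [2.085, 2.348, 0.001]
force: [-1.0, -3.5, 5.7]
opening: 0.0138
gripper_force: 15.0
```

Call:
{"method": "arm_command", "body": {
  "increments": "1 -3 0 3 0; 1 -6 0 6 0; 1 -9 0 9 0; 1 -12 0 12 0; 1 -15 0 15 0"
}}

```text
t: 32.6
tool_pos: [0.4201, 0.1106, 0.1256]
orientation: [2.085, 2.349, 0.001]
force: [1.6, -2.3, 3.3]
opening: 0.0141
gripper_force: 15.0
```

Run:
```python
from h import *
m,w=look('w24')
```

```text
tcp [0.4201 0.1106 0.1256] yaw 1.69 open 0.0141 F [ 1.6 -2.3  3.3] T [-0.18 -0.33 -0.04] t 32.6
```

Call:
{"method": "arm_command", "body": {
  "increments": "1 -3 0 3 0; 1 -7 0 6 0; 1 -11 0 9 0; 1 -14 0 12 0; 1 -17 0 14 0"
}}

```text
t: 33.15
tool_pos: [0.4214, 0.0938, 0.111]
orientation: [-2.085, -2.349, 0.001]
force: [-0.7, 0.8, 1.2]
opening: 0.014
gripper_force: 15.0
```

Call:
{"method": "arm_command", "body": {
  "increments": "1 -1 0 1 0; 1 -2 0 2 0; 1 -2 0 3 0; 1 -2 0 3 0"
}}

```text
t: 33.55
tool_pos: [0.4222, 0.0916, 0.1091]
orientation: [2.085, 2.349, -0.001]
force: [-0.8, -0.2, 2.5]
opening: 0.0141
gripper_force: 15.0
```

Run:
```python
from h import *
m,w=look('w25')
s=robot.read_state();u=np.array([np.cos(yaw(s)),np.sin(yaw(s))])
print("expected lip level",proj(m,[*(s['tool_pos'][:2]+.132*u),.005]),"rear",proj(m,[*(s['tool_pos'][:2]+.048*u),.035]))
m7=np.load("w7.npy",allow_pickle=True).item();w7=cv2.imread("pics/w7.png")
g=cv2.cvtColor(w,6).astype(int);g7=cv2.cvtColor(w7,6).astype(int)
for c in(228,240,275,285):print(c,"now",[(int(i),int(g[i+1,c]-g[i,c])) for i in np.where(abs(np.diff(g[:200,c]))>12)[0]],"w7",[(int(i),int(g7[i+1,c]-g7[i,c])) for i in np.where(abs(np.diff(g7[100:200,c]))>12)[0]+100])
```

```text
tcp [0.4222 0.0916 0.1091] yaw 1.69 open 0.0141 F [-0.8 -0.2  2.5] T [-0.05  0.19  0.03] t 33.55
expected lip level [[259.36339667  33.25772172]] rear [[259.31488746 149.90673152]]
228 now [(147, -39), (148, -54), (152, 65), (153, 42)] w7 [(141, -20), (142, -46), (143, -24), (146, 60), (147, 34)]
240 now [(147, -40), (148, -60), (152, 65), (153, 41)] w7 [(141, -23), (142, -50), (143, -27), (146, 60), (147, 33)]
275 now [(147, -41), (148, -58), (152, 58), (153, 32)] w7 [(142, -44), (143, -43), (146, 66), (147, 42)]
285 now [(147, -40), (148, -58), (152, 58), (153, 32)] w7 [(142, -45), (143, -42), (146, 66), (147, 41)]
```

Call:
{"method": "arm_command", "body": {
  "increments": "0.6 0 0 0 0; 0.6 0 0 0 0; 0.6 0 0 0 0; 0.6 0 0 0 0; 0.6 0 0 0 0"
}}

```text
t: 34.1
tool_pos: [0.422, 0.092, 0.1085]
orientation: [-2.085, -2.35, 0.0]
force: [0.4, 0.2, -0.4]
opening: 0.0368
gripper_force: 0.0
```

Call:
{"method": "arm_command", "body": {
  "increments": "0 0 0 -30 0; 0 0 0 -70 0; 0 0 0 -120 0; 0 0 0 -170 0; 0 0 0 -200 0"
}}

```text
t: 34.6
tool_pos: [0.4229, 0.0921, 0.3131]
orientation: [2.083, 2.347, 0.006]
force: [0.2, 0.8, 0.6]
opening: 0.0727
gripper_force: 0.0
```

Run:
```python
from h import *
plan([(.53,-.24,.36,1.57,0)])
m,w=look('w26')
```

```text
at [0.4229 0.0921 0.3131] yaw 1.6899 q [ 0.1  -0.36  1.81  0.    1.68 -0.02] t 34.6 open 0.0727
  0 -42.8 8.4 -5.9 0.015; 0 -85.6 16.7 -11.7 0.030; 0 -128.4 25.1 -17.6 0.045; 0 -171.2 33.5 -23.4 0.060
  0 -42.2 10.9 -5.9 0.015; 0 -84.5 21.8 -11.7 0.030; 0 -126.7 32.7 -17.6 0.045; 0 -168.9 43.6 -23.4 0.060
 ^ [ 0.53 -0.24  0.36  1.57  0.  ]
tcp [0.4229 0.0921 0.3131] yaw 1.69 open 0.0727 F [0.2 0.8 0.6] T [-0.06 -0.15 -0.06] t 34.6
```

Call:
{"method": "arm_command", "body": {
  "increments": "0 -43 8 -6 0.015; 0 -86 17 -12 0.03; 0 -128 25 -18 0.045; 0 -171 33 -23 0.06"
}}

```text
t: 35.05
tool_pos: [0.4754, -0.0754, 0.3317]
orientation: [2.155, 2.286, 0.001]
force: [0.1, 0.1, -0.7]
opening: 0.0929
gripper_force: 0.0
```

Call:
{"method": "arm_command", "body": {
  "increments": "0 -42 11 -6 0.015; 0 -85 22 -12 0.03; 0 -127 33 -18 0.045; 0 -169 44 -23 0.06; 0 -169 44 -23 0.06"
}}

```text
t: 35.55
tool_pos: [0.5292, -0.2446, 0.3528]
orientation: [-2.227, -2.214, 0.003]
force: [-1.0, 0.9, -0.9]
opening: 0.093
gripper_force: 0.0
```

```bash
cat >> h.py <<'E'
def jars(m,w,rows=(0,230),z=.08,p2=20):
    g=cv2.GaussianBlur(cv2.cvtColor(w,6),(3,3),0)[rows[0]:rows[1]]
    c=cv2.HoughCircles(g,3,1,14,param1=120,param2=p2,minRadius=24,maxRadius=40)
    for p in ([] if c is None else c[0]):
        q=plane(m,(p[0],p[1]+rows[0]),z)[0];d=np.linalg.norm(q-m['eye']);print("  circ",p.round(1),q[:2].round(4),"diam mm",round(2000*p[2]*(R.from_rotvec(m['rotation']).inv().apply(q-m['eye'])[2])/m['fx'],1))
E
python3 - <<'E'
from h import *
m,w=look('w27');jars(m,w)
for d in dates(m,w,100,0,420,230):
    if d[3]>100:print(d,plane(m,d[:2],.06)[0][:2].round(3))
t=robot.read_camera("top");cv2.imwrite("pics/top27.png",t)
mt=robot.camera_model("top")
t4=cv2.resize(t[135:255,240:350],None,fx=4,fy=4,interpolation=cv2.INTER_CUBIC)
c=cv2.HoughCircles(cv2.cvtColor(t4,6),3,1,30,param1=100,param2=18,minRadius=32,maxRadius=48)
for p in c[0][:8]:print("top",plane(mt,p[:2]/4+[240,135],.08)[0][:2].round(4),p[2]/4)
# lane rails white mask in wrist w1 : straight parts at z=.04
m1=np.load("w1.npy",allow_pickle=True).item();g=cv2.imread("pics/w1.png").astype(int)
for r in range(75,236,20):
    k=np.where((g[r].min(1)>195))[0];k=k[(k>355)&(k<460)];print(r,plane(m1,[(k[k<410].mean(),r)] if (k<410).any() else [(0,0)],.04)[0][:2].round(4),plane(m1,[(k[k>410].mean(),r)] if (k>410).any() else [(0,0)],.04)[0][:2].round(4),(k<410).sum(),(k>410).sum())
E
```

```text
tcp [ 0.5292 -0.2446  0.3528] yaw 1.565 open 0.093 F [-1.   0.9 -0.9] T [-0.01 -0.06  0.02] t 35.55
  circ [324.5  72.5  33.8] [ 0.616  -0.1202] diam mm 89.0
  circ [216.5 177.5  25.7] [ 0.4678 -0.2608] diam mm 74.4
  circ [340.5 181.5  29.3] [ 0.6475 -0.2675] diam mm 85.0
  circ [409.5 146.5  25.4] [ 0.7407 -0.2175] diam mm 71.3
  circ [427.5 143.5  34.7] [ 0.7654 -0.2135] diam mm 97.2
  circ [450.5  38.5  37.2] [ 0.7747 -0.0806] diam mm 95.1
(323, 74, (299, 46, 48, 57), 2080) [ 0.618 -0.12 ]
(402, 153, (382, 119, 38, 57), 257) [ 0.741 -0.229]
(218, 174, (195, 152, 47, 44), 1549) [ 0.467 -0.26 ]
(342, 162, (331, 157, 19, 11), 127) [ 0.653 -0.242]
(335, 172, (330, 165, 11, 16), 124) [ 0.644 -0.257]
(338, 187, (331, 182, 15, 12), 122) [ 0.65  -0.281]
top [ 0.6137 -0.1216] 10.1
top [ 0.4696 -0.2673] 10.2
top [ 0.7593 -0.223 ] 10.875
75 [0.0837 0.3537] [0.6833 0.2652] 0 4
95 [0.5871 0.2387] [0.6845 0.2391] 4 3
115 [0.5874 0.2117] [0.6858 0.212 ] 4 4
135 [0.5891 0.1836] [0.6871 0.184 ] 4 3
155 [0.0837 0.3537] [0.6892 0.1549] 0 3
175 [0.5927 0.1244] [0.6899 0.1247] 4 3
195 [0.5938 0.093 ] [0.6921 0.0934] 3 3
215 [0.5958 0.0605] [0.6944 0.0608] 3 3
235 [0.0837 0.3537] [0.6952 0.027 ] 0 3
```

Jars measured: full jar 1 at (0.6165,-0.120), empty at (0.6475,-0.269), full jar 2 at (0.467,-0.261). The lane's centre line is x = 0.6451-0.0522(y-0.0606) with the stop at y of about 0.283. First I'll grasp full jar 1 across the lane direction, with the tips above the rails.

Run:
```python
from h import *
plan([(.6165,-.120,.16,1.623,0),(.6165,-.120,.089,1.623,0,20)])
```

```text
at [ 0.5288 -0.2408  0.3534] yaw 1.5681 q [-0.52  0.06  1.36  0.    1.72 -0.51] t 35.65 open 0.0931
  0 24.2 17.5 38.7 -0.011; 0 48.4 34.9 77.4 -0.022; 0 72.6 52.4 116.1 -0.033; 0 96.8 69.9 154.8 -0.044; 0 121.0 87.4 193.4 -0.055
 ^ [ 0.616 -0.12   0.16   1.623  0.   ]
  0 0.0 0.0 17.8 -0.000; 0 0.0 0.0 35.5 -0.000; 0 0.0 0.0 53.3 -0.000; 0 0.0 0.0 71.0 -0.000
 ^ [ 0.616 -0.12   0.089  1.623  0.   ]
```

Call:
{"method": "arm_command", "body": {
  "increments": "0 24 17 39 -0.011; 0 48 35 77 -0.022; 0 73 52 116 -0.033; 0 97 70 155 -0.044; 0 121 87 193 -0.055",
  "grip_force": 15
}}

```text
t: 36.15
tool_pos: [0.6161, -0.1164, 0.1604]
orientation: [2.158, 2.283, 0.001]
force: [0.6, -0.0, -0.5]
opening: 0.0929
gripper_force: 0.0
```

Call:
{"method": "arm_command", "body": {
  "increments": "0 0 0 0 0; 0 0 0 0 0"
}}

```text
t: 36.35
tool_pos: [0.6152, -0.1172, 0.1607]
orientation: [-2.156, -2.282, 0.002]
force: [0.4, -0.6, 1.2]
opening: 0.093
gripper_force: 0.0
```

Run:
```python
from h import *
m,w=look('w28');jars(m,w,(0,384),p2=18)
plan([(.6165,-.120,.089,1.623,0,20)])
print("pred jar rim px",proj(m,[.6165,-.12,.08]))
# rails again
g=w.astype(int)
for r in range(5,200,15):
    k=np.where(g[r].min(1)>200)[0]
    if len(k):
        P=plane(m,np.c_[k,np.full(len(k),r)],.04);print(r,[(int(a),P[i,:2].round(3).tolist()) for i,a in enumerate(k) if i==0 or k[i]-k[i-1]>3])
```

```text
tcp [ 0.6152 -0.1172  0.1607] yaw 1.628 open 0.093 F [ 0.4 -0.6  1.2] T [-0.   -0.04  0.01] t 36.35
  circ [262.5 189.5  37.2] [ 0.6167 -0.1007] diam mm 58.4
  circ [275.5 216.5  39.4] [ 0.6285 -0.1225] diam mm 63.4
  circ [255.5 203.5  39.4] [ 0.6119 -0.1125] diam mm 62.6
  circ [293.5 352.5  24.6] [ 0.6551 -0.255 ] diam mm 45.6
  circ [420.5 303.5  31.6] [ 0.7616 -0.1959] diam mm 55.5
at [ 0.6161 -0.1184  0.1627] yaw 1.6263 q [-0.27  0.25  1.5  -0.    1.39 -0.33] t 36.4 open 0.0928
  0 -0.4 0.1 18.4 0.001; 0 -0.8 0.1 36.8 0.002; 0 -1.2 0.2 55.3 0.003; 0 -1.6 0.3 73.7 0.003
 ^ [ 0.616 -0.12   0.089  1.623  0.   ]
pred jar rim px [[260.76238773 212.69093504]]
5 [(244, [0.594, 0.038]), (368, [0.691, 0.044])]
20 [(244, [0.594, 0.027]), (367, [0.692, 0.033])]
35 [(244, [0.595, 0.017]), (365, [0.692, 0.022])]
50 [(241, [0.593, 0.005]), (366, [0.695, 0.011])]
65 [(235, [0.589, -0.006]), (371, [0.701, 0.0])]
80 [(229, [0.584, -0.018]), (375, [0.706, -0.011])]
95 [(223, [0.579, -0.03]), (380, [0.712, -0.023])]
155 [(251, [0.606, -0.08]), (273, [0.625, -0.079])]
170 [(293, [0.644, -0.091])]
185 [(221, [0.579, -0.109]), (305, [0.657, -0.105])]
```

Call:
{"method": "arm_command", "body": {
  "increments": "0 -1 1 18 0.002; 0 -1 1 37 0.003; 0 -1 1 55 0.003; 0 -1 1 73 0.003; 0 -1 1 73 0.003",
  "grip_force": 15
}}

```text
t: 36.9
tool_pos: [0.6163, -0.1208, 0.0885]
orientation: [-2.165, -2.276, 0.001]
force: [-0.2, 0.7, 0.2]
opening: 0.0929
gripper_force: 0.0
```

Call:
{"method": "arm_command", "body": {
  "increments": "1 0 0 0 0; 1 0 0 0 0; 1 0 0 0 0; 1 0 0 0 0"
}}

```text
t: 37.3
tool_pos: [0.6188, -0.1208, 0.0913]
orientation: [2.162, 2.274, 0.003]
force: [0.4, -0.8, 7.1]
opening: 0.0828
gripper_force: 15.0
```

Run:
```python
from h import *
s=robot.read_state();z=s['tool_pos'][2]
f=lambda y:.6451-.0522*(y-.0606)
plan([(f(-.12),-.12,z,1.623,1,12),(f(.19),.19,z,1.623,1,20)])
```

```text
at [ 0.6188 -0.1208  0.0913] yaw 1.6217 q [-0.27  0.32  1.55 -0.    1.26 -0.32] t 37.3 open 0.0828
  1 -0.3 11.9 0.0 -0.000; 1 -0.7 23.8 0.0 -0.001; 1 -1.0 35.8 0.0 -0.001
 ^ [ 0.655 -0.12   0.091  1.623  1.   ]
  1 19.4 0.0 0.0 -0.000; 1 38.8 0.0 0.0 -0.000; 1 58.2 0.0 0.0 -0.000; 1 77.6 0.0 0.0 -0.000
  1 19.4 0.0 0.0 -0.000; 1 38.8 0.0 0.0 -0.000; 1 58.2 0.0 0.0 -0.000; 1 77.6 0.0 0.0 -0.000
  1 19.4 0.0 0.0 -0.000; 1 38.8 0.0 0.0 -0.000; 1 58.2 0.0 0.0 -0.000; 1 77.6 0.0 0.0 -0.000
  1 19.4 0.0 0.0 -0.000; 1 38.8 0.0 0.0 -0.000; 1 58.2 0.0 0.0 -0.000; 1 77.6 0.0 0.0 -0.000
 ^ [0.638 0.19  0.091 1.623 1.   ]
```

Call:
{"method": "arm_command", "body": {
  "increments": "1 0 9 0 0; 1 0 18 0 0; 1 -1 27 0 0; 1 -1 36 0 0; 1 -1 36 0 0"
}}

```text
t: 37.8
tool_pos: [0.6549, -0.1195, 0.0909]
orientation: [2.162, 2.275, 0.002]
force: [0.7, 0.3, 5.5]
opening: 0.0835
gripper_force: 15.0
```

Call:
{"method": "arm_command", "body": {
  "increments": "1 12 0 0 0; 1 24 0 0 0; 1 36 0 0 0; 1 48 0 0 0; 1 60 0 0 0"
}}

```text
t: 38.3
tool_pos: [0.6514, -0.0597, 0.0909]
orientation: [2.162, 2.274, 0.002]
force: [-0.2, -1.6, 2.3]
opening: 0.0831
gripper_force: 15.0
```

Call:
{"method": "arm_command", "body": {
  "increments": "1 10 0 0 0; 1 20 0 0 0; 1 30 0 0 0; 1 40 0 0 0; 1 50 0 0 0"
}}

```text
t: 38.8
tool_pos: [0.6489, -0.0097, 0.0909]
orientation: [2.162, 2.275, 0.002]
force: [0.5, -4.2, 8.7]
opening: 0.0831
gripper_force: 15.0
```

Call:
{"method": "arm_command", "body": {
  "increments": "1 10 0 0 0; 1 20 0 0 0; 1 30 0 0 0; 1 40 0 0 0; 1 50 0 0 0"
}}

```text
t: 39.3
tool_pos: [0.6463, 0.0402, 0.0909]
orientation: [2.162, 2.275, 0.002]
force: [-0.1, -6.4, 11.8]
opening: 0.0836
gripper_force: 15.0
```

Call:
{"method": "arm_command", "body": {
  "increments": "1 15 0 0 0; 1 30 0 0 0; 1 45 0 0 0; 1 60 0 0 0; 1 75 0 0 0"
}}

```text
t: 39.8
tool_pos: [0.6423, 0.1156, 0.0906]
orientation: [2.162, 2.275, 0.002]
force: [0.4, -1.2, 1.0]
opening: 0.0833
gripper_force: 15.0
```

Call:
{"method": "arm_command", "body": {
  "increments": "1 15 0 0 0; 1 30 0 0 0; 1 45 0 0 0; 1 60 0 0 0; 1 75 0 0 0"
}}

```text
t: 40.3
tool_pos: [0.6383, 0.1906, 0.0905]
orientation: [2.163, 2.275, 0.002]
force: [0.6, -5.8, 8.1]
opening: 0.0835
gripper_force: 15.0
```

Clean run, no side force. Now easing up to the stop (expected at y of about 0.241).

Call:
{"method": "arm_command", "body": {
  "increments": "1 10 0 0 0; 1 20 0 0 0; 1 30 0 0 0; 1 40 0 0 0; 1 44 0 0 0"
}}

```text
t: 40.8
tool_pos: [0.6358, 0.235, 0.0904]
orientation: [2.162, 2.277, 0.002]
force: [0.2, -7.3, 9.9]
opening: 0.0833
gripper_force: 15.0
```

Call:
{"method": "arm_command", "body": {
  "increments": "1 2 0 0 0; 1 4 0 0 0; 1 4 0 0 0"
}}

```text
t: 41.1
tool_pos: [0.6357, 0.2385, 0.0903]
orientation: [2.163, 2.276, 0.002]
force: [1.4, -2.0, 6.7]
opening: 0.0835
gripper_force: 15.0
```

Call:
{"method": "arm_command", "body": {
  "increments": "1 2 0 0 0; 1 4 0 0 0; 1 4 0 0 0"
}}

```text
t: 41.4
tool_pos: [0.6357, 0.24, 0.0904]
orientation: [2.162, 2.274, -0.002]
force: [-0.2, -13.2, 9.0]
opening: 0.0835
gripper_force: 15.0
```

Contact with the stop (13 N at y = 0.240). Release and go for the empty jar, which now holds the dates.

Call:
{"method": "arm_command", "body": {
  "increments": "0 -1 0 0 0; 0 -1 0 0 0; 0 -1 0 0 0"
}}

```text
t: 41.7
tool_pos: [0.6343, 0.2418, 0.0884]
orientation: [-2.163, -2.277, 0.0]
force: [0.1, -0.6, -0.4]
opening: 0.0929
gripper_force: 0.0
```

Call:
{"method": "arm_command", "body": {
  "increments": "0 0 0 -30 0; 0 0 0 -70 0; 0 0 0 -110 0; 0 0 0 -150 0; 0 0 0 -190 0"
}}

```text
t: 42.2
tool_pos: [0.6342, 0.2418, 0.28]
orientation: [-2.163, -2.278, 0.0]
force: [0.4, 0.4, 0.0]
opening: 0.0933
gripper_force: 0.0
```

Call:
{"method": "arm_command", "body": {
  "increments": "0 -50 0 0 0; 0 -100 0 0 0; 0 -150 0 0 0; 0 -200 0 0 0; 0 -250 0 0 0"
}}

```text
t: 42.7
tool_pos: [0.6472, -0.0096, 0.2785]
orientation: [-2.163, -2.278, -0.0]
force: [-0.2, 0.3, -0.2]
opening: 0.0929
gripper_force: 0.0
```

Call:
{"method": "arm_command", "body": {
  "increments": "0 -50 0 0 0; 0 -100 0 0 0; 0 -150 0 0 0; 0 -200 0 0 0; 0 -200 0 0 0"
}}

```text
t: 43.2
tool_pos: [0.6566, -0.2144, 0.2775]
orientation: [-2.171, -2.271, 0.003]
force: [0.3, -0.6, -0.1]
opening: 0.0928
gripper_force: 0.0
```

Run:
```python
from h import *
m,w=look('w30');jars(m,w)
for d in dates(m,w,60,0,420,250):
    if d[3]>100:print(d[:2],d[3],plane(m,d[:2],.07)[0][:2].round(3))
plan([(.6475,-.269,.16,1.623,0),(.6475,-.269,.0895,1.623,0,20)])
```

```text
tcp [ 0.6566 -0.2144  0.2775] yaw 1.616 open 0.0928 F [ 0.3 -0.6 -0.1] T [-0.03 -0.07 -0.02] t 43.2
  circ [338.5 174.5  26.8] [ 0.7503 -0.2065] diam mm 63.2
  circ [355.5 185.5  33.8] [ 0.7721 -0.2188] diam mm 80.6
  circ [ 96.5 203.5  30.2] [ 0.4612 -0.2558] diam mm 73.3
  circ [121.5 197.5  30.5] [ 0.4922 -0.2467] diam mm 73.6
  circ [252.5 202.5  25.8] [ 0.6503 -0.2457] diam mm 62.5
  circ [250.5 217.5  33.8] [ 0.6487 -0.2651] diam mm 83.1
  circ [109.5 210.5  27.1] [ 0.4762 -0.264 ] diam mm 66.2
(326, 163) 147 [ 0.736 -0.195]
(365, 194) 1780 [ 0.789 -0.231]
(108, 204) 1771 [ 0.47  -0.259]
(257, 201) 226 [ 0.656 -0.247]
(234, 204) 152 [ 0.627 -0.252]
(260, 221) 163 [ 0.661 -0.273]
at [ 0.6571 -0.2112  0.2777] yaw 1.6176 q [-0.39  0.37  1.15 -0.    1.62 -0.43] t 43.25 open 0.0928
  0 -19.1 -4.1 39.2 -0.002; 0 -38.2 -8.2 78.4 -0.004; 0 -57.3 -12.3 117.7 -0.005
 ^ [ 0.648 -0.269  0.16   1.623  0.   ]
  0 0.0 0.0 17.6 -0.000; 0 0.0 0.0 35.2 -0.000; 0 0.0 0.0 52.9 -0.000; 0 0.0 0.0 70.5 -0.000
 ^ [ 0.648 -0.269  0.09   1.623  0.   ]
```

Call:
{"method": "arm_command", "body": {
  "increments": "0 -19 -4 39 0; 0 -38 -8 78 0; 0 -57 -12 118 0; 0 -57 -12 135 0; 0 -57 -12 150 0"
}}

```text
t: 43.75
tool_pos: [0.6483, -0.2639, 0.127]
orientation: [-2.162, -2.276, -0.0]
force: [-0.6, 0.9, 0.8]
opening: 0.0932
gripper_force: 0.0
```

Call:
{"method": "arm_command", "body": {
  "increments": "0 0 0 15 0; 0 0 0 30 0; 0 0 0 37 0; 0 0 0 37 0"
}}

```text
t: 44.15
tool_pos: [0.6483, -0.2649, 0.0907]
orientation: [-2.162, -2.277, 0.001]
force: [-1.0, 0.8, 0.3]
opening: 0.0934
gripper_force: 0.0
```

Run:
```python
from h import *
plan([(.648,-.269,.0885,1.623,0,20)])
```

```text
at [ 0.6483 -0.2649  0.0907] yaw 1.6224 q [-0.46  0.5   1.32  0.    1.32 -0.51] t 44.15 open 0.0934
  0 -4.1 -0.6 2.2 -0.001
 ^ [ 0.648 -0.269  0.088  1.623  0.   ]
```

Call:
{"method": "arm_command", "body": {
  "increments": "0 -3 0 2 0; 1 -3 0 2 0; 1 -3 0 2 0; 1 -3 0 2 0; 1 -3 0 2 0",
  "grip_force": 12
}}

```text
t: 44.65
tool_pos: [0.6493, -0.2691, 0.0906]
orientation: [2.163, 2.276, 0.0]
force: [-0.3, -1.5, 3.1]
opening: 0.0843
gripper_force: 12.0
```

Run:
```python
from h import *
s=robot.read_state();z=s['tool_pos'][2]
f=lambda y:.6451-.0522*(y-.0606)
plan([(f(-.2),-.2,z,1.623,1,15),(f(.11),.11,z,1.623,1,15)])
```

```text
at [ 0.6493 -0.2691  0.0906] yaw 1.6216 q [-0.47  0.51  1.31 -0.    1.32 -0.52] t 44.65 open 0.0843
  1 13.7 2.6 0.0 -0.000; 1 27.4 5.2 0.0 -0.001; 1 41.1 7.8 0.0 -0.001; 1 54.9 10.3 0.0 -0.001; 1 68.6 12.9 0.0 -0.001
 ^ [ 0.659 -0.2    0.091  1.623  1.   ]
  1 14.8 0.0 0.0 -0.000; 1 29.6 0.0 0.0 -0.000; 1 44.3 0.0 0.0 -0.000; 1 59.1 0.0 0.0 -0.000
  1 14.8 0.0 0.0 -0.000; 1 29.6 0.0 0.0 -0.000; 1 44.3 0.0 0.0 -0.000; 1 59.1 0.0 0.0 -0.000
  1 14.8 0.0 0.0 -0.000; 1 29.6 0.0 0.0 -0.000; 1 44.3 0.0 0.0 -0.000; 1 59.1 0.0 0.0 -0.000
  1 14.8 0.0 0.0 -0.000; 1 29.6 0.0 0.0 -0.000; 1 44.3 0.0 0.0 -0.000; 1 59.1 0.0 0.0 -0.000
  1 14.8 0.0 0.0 -0.000; 1 29.6 0.0 0.0 -0.000; 1 44.3 0.0 0.0 -0.000; 1 59.1 0.0 0.0 -0.000; 1 73.9 0.0 0.0 -0.000
 ^ [0.643 0.11  0.091 1.623 1.   ]
```

Call:
{"method": "arm_command", "body": {
  "increments": "1 12 2 0 0; 1 26 5 0 0; 1 40 8 0 0; 1 54 10 0 0; 1 69 13 0 0"
}}

```text
t: 45.15
tool_pos: [0.6589, -0.198, 0.0906]
orientation: [2.163, 2.277, 0.0]
force: [0.0, -3.0, 5.4]
opening: 0.0845
gripper_force: 12.0
```

Call:
{"method": "arm_command", "body": {
  "increments": "1 15 0 0 0; 1 30 0 0 0; 1 45 0 0 0; 1 60 0 0 0; 1 75 0 0 0"
}}

```text
t: 45.65
tool_pos: [0.6549, -0.1229, 0.0906]
orientation: [2.162, 2.277, 0.001]
force: [0.2, -3.4, 5.7]
opening: 0.0849
gripper_force: 12.0
```

Call:
{"method": "arm_command", "body": {
  "increments": "1 15 0 0 0; 1 30 0 0 0; 1 45 0 0 0; 1 60 0 0 0; 1 75 0 0 0"
}}

```text
t: 46.15
tool_pos: [0.651, -0.048, 0.0906]
orientation: [2.162, 2.277, 0.001]
force: [0.7, -2.8, 3.9]
opening: 0.0849
gripper_force: 12.0
```

Call:
{"method": "arm_command", "body": {
  "increments": "1 13 0 0 0; 1 26 0 0 0; 1 39 0 0 0; 1 52 0 0 0; 1 65 0 0 0"
}}

```text
t: 46.65
tool_pos: [0.6475, 0.0169, 0.0906]
orientation: [2.162, 2.277, 0.001]
force: [0.9, -2.2, 3.8]
opening: 0.0842
gripper_force: 12.0
```

Continuing into contact with the first jar (expected at y of about 0.156).

Call:
{"method": "arm_command", "body": {
  "increments": "1 13 0 0 0; 1 26 0 0 0; 1 39 0 0 0; 1 52 0 0 0; 1 65 0 0 0"
}}

```text
t: 47.15
tool_pos: [0.6441, 0.0818, 0.0906]
orientation: [2.163, 2.277, 0.001]
force: [-0.2, -6.8, 9.5]
opening: 0.0843
gripper_force: 12.0
```

Call:
{"method": "arm_command", "body": {
  "increments": "1 13 0 0 0; 1 26 0 0 0; 1 39 0 0 0; 1 52 0 0 0; 1 65 0 0 0"
}}

```text
t: 47.65
tool_pos: [0.6407, 0.1466, 0.0906]
orientation: [2.163, 2.277, 0.001]
force: [0.2, -6.8, 10.1]
opening: 0.0843
gripper_force: 12.0
```

Call:
{"method": "arm_command", "body": {
  "increments": "1 2 0 0 0; 1 4 0 0 0; 1 6 0 0 0; 1 6 0 0 0"
}}

```text
t: 48.05
tool_pos: [0.6403, 0.1525, 0.0905]
orientation: [2.163, 2.278, 0.001]
force: [0.3, -1.9, 5.9]
opening: 0.0846
gripper_force: 12.0
```

Call:
{"method": "arm_command", "body": {
  "increments": "1 1.5 0 0 0; 1 3 0 0 0; 1 3 0 0 0"
}}

```text
t: 48.35
tool_pos: [0.6402, 0.1551, 0.0905]
orientation: [2.163, 2.277, 0.001]
force: [-0.2, -3.9, 7.2]
opening: 0.0847
gripper_force: 12.0
```

Call:
{"method": "arm_command", "body": {
  "increments": "1 1.5 0 0 0; 1 3 0 0 0; 1 3 0 0 0"
}}

```text
t: 48.65
tool_pos: [0.6402, 0.1558, 0.0906]
orientation: [2.162, 2.275, -0.003]
force: [-1.0, -11.7, 8.4]
opening: 0.0846
gripper_force: 12.0
```

Call:
{"method": "arm_command", "body": {
  "increments": "1 1 0 0 0; 1 1 0 0 0"
}}

```text
t: 48.85
tool_pos: [0.6401, 0.1565, 0.0904]
orientation: [2.162, 2.275, -0.004]
force: [-0.7, -14.2, 8.7]
opening: 0.0846
gripper_force: 12.0
```

Contact made. Release, rise, and look at full jar 2.

Call:
{"method": "arm_command", "body": {
  "increments": "0 -1 0 0 0; 0 -1 0 0 0; 0 -1 0 0 0"
}}

```text
t: 49.15
tool_pos: [0.6392, 0.1584, 0.089]
orientation: [-2.162, -2.277, 0.001]
force: [-0.3, 0.1, -0.1]
opening: 0.093
gripper_force: 0.0
```

Call:
{"method": "arm_command", "body": {
  "increments": "0 0 0 -30 0; 0 0 0 -70 0; 0 0 0 -110 0; 0 0 0 -150 0; 0 0 0 -190 0"
}}

```text
t: 49.65
tool_pos: [0.6394, 0.1582, 0.2808]
orientation: [-2.163, -2.278, 0.0]
force: [1.2, -0.6, -0.4]
opening: 0.0929
gripper_force: 0.0
```

Call:
{"method": "arm_command", "body": {
  "increments": "0 -50 -18 0 0; 0 -100 -36 0 0; 0 -145 -54 0 0; 0 -190 -72 0 0; 0 -230 -90 0 0"
}}

```text
t: 50.15
tool_pos: [0.5608, -0.0779, 0.2793]
orientation: [-2.163, -2.278, -0.0]
force: [0.5, -0.3, 0.3]
opening: 0.0929
gripper_force: 0.0
```

Call:
{"method": "arm_command", "body": {
  "increments": "0 -45 -21 0 0; 0 -90 -42 0 0; 0 -135 -63 0 0; 0 -170 -84 0 0; 0 -170 -84 0 0"
}}

```text
t: 50.65
tool_pos: [0.4845, -0.2544, 0.2792]
orientation: [-2.169, -2.272, 0.002]
force: [0.2, 1.1, 0.0]
opening: 0.0927
gripper_force: 0.0
```

Run:
```python
from h import *
m,w=look('w31');jars(m,w)
for d in dates(m,w,60,0,420,250):
    if d[3]>100:print(d[:2],d[3],plane(m,d[:2],.07)[0][:2].round(3))
plan([(.467,-.262,.16,1.623,0),(.467,-.262,.0885,1.623,0,20)])
```

```text
tcp [ 0.4845 -0.2544  0.2792] yaw 1.617 open 0.0927 F [0.2 1.1 0. ] T [-0.   -0.08 -0.03] t 50.65
  circ [244.5 180.5  34.9] [ 0.4676 -0.2591] diam mm 83.3
  circ [459.5 148.5  31.5] [ 0.7147 -0.2094] diam mm 72.9
  circ [469.5 159.5  33.6] [ 0.7294 -0.2215] diam mm 78.5
  circ [498.5 166.5  38.3] [ 0.7654 -0.2281] diam mm 90.1
(245, 177) 2283 [ 0.468 -0.257]
at [ 0.4856 -0.2523  0.2793] yaw 1.6182 q [-0.57 -0.02  1.58  0.    1.58 -0.62] t 50.7 open 0.093
  0 -2.9 -6.4 39.8 -0.002; 0 -5.9 -12.7 79.5 -0.003; 0 -8.8 -19.1 119.3 -0.005
 ^ [ 0.467 -0.262  0.16   1.623  0.   ]
  0 0.0 0.0 17.9 -0.000; 0 0.0 0.0 35.7 -0.000; 0 0.0 0.0 53.6 -0.000; 0 0.0 0.0 71.5 -0.000
 ^ [ 0.467 -0.262  0.088  1.623  0.   ]
```

Jar 2's rim is at (0.4676,-0.259), unmoved. Descending to grasp it.

Call:
{"method": "arm_command", "body": {
  "increments": "0 -3 -6 40 0; 0 -6 -12 80 0; 0 -7 -18 119 0; 0 -7 -18 135 0; 0 -7 -18 150 0",
  "grip_force": 15
}}

```text
t: 51.2
tool_pos: [0.469, -0.2568, 0.1277]
orientation: [-2.161, -2.277, -0.0]
force: [-0.5, 0.0, -0.0]
opening: 0.0931
gripper_force: 0.0
```

Call:
{"method": "arm_command", "body": {
  "increments": "0 0 0 15 0; 0 0 0 30 0; 0 0 0 40 0; 0 0 0 40 0"
}}

```text
t: 51.6
tool_pos: [0.4684, -0.2581, 0.0881]
orientation: [-2.162, -2.276, 0.0]
force: [-0.8, -0.5, -0.3]
opening: 0.0933
gripper_force: 0.0
```

Call:
{"method": "arm_command", "body": {
  "increments": "1 0 0 0 0; 1 0 0 0 0; 1 0 0 0 0; 1 0 0 0 0"
}}

```text
t: 52.0
tool_pos: [0.4695, -0.2592, 0.0904]
orientation: [2.163, 2.276, 0.0]
force: [-0.6, -1.3, 1.8]
opening: 0.0834
gripper_force: 15.0
```

Run:
```python
from h import *
s=robot.read_state();z=s['tool_pos'][2];print(s['force'],s['gripper_force'])
f=lambda y:.6451-.0522*(y-.0606)
plan([(f(-.13),-.13,z,1.623,1,15)])
```

```text
[-0.63805183 -1.29786308  1.80082135] 14.998868554830551
at [ 0.4695 -0.2592  0.0904] yaw 1.6216 q [-0.6   0.09  1.82 -0.    1.23 -0.65] t 52.0 open 0.0834
  1 7.5 12.0 0.0 -0.000; 1 14.9 24.0 0.0 -0.000; 1 22.4 36.0 0.0 -0.000; 1 29.9 48.0 0.0 -0.000
  1 7.5 12.0 0.0 -0.000; 1 14.9 24.0 0.0 -0.000; 1 22.4 36.0 0.0 -0.000; 1 29.9 48.0 0.0 -0.000
  1 7.5 12.0 0.0 -0.000; 1 14.9 24.0 0.0 -0.000; 1 22.4 36.0 0.0 -0.000; 1 29.9 48.0 0.0 -0.000
  1 7.5 12.0 0.0 -0.000; 1 14.9 24.0 0.0 -0.000; 1 22.4 36.0 0.0 -0.000; 1 29.8 48.0 0.0 -0.000
 ^ [ 0.655 -0.13   0.09   1.623  1.   ]
```

Call:
{"method": "arm_command", "body": {
  "increments": "1 6 10 0 0; 1 14 23 0 0; 1 23 37 0 0; 1 31 50 0 0; 1 40 64 0 0"
}}

```text
t: 52.5
tool_pos: [0.5325, -0.215, 0.0904]
orientation: [2.163, 2.277, -0.0]
force: [-3.5, -2.7, 6.8]
opening: 0.0832
gripper_force: 15.0
```

Call:
{"method": "arm_command", "body": {
  "increments": "1 8 13 0 0; 1 16 26 0 0; 1 24 38 0 0; 1 32 51 0 0; 1 40 64 0 0"
}}

```text
t: 53.0
tool_pos: [0.5943, -0.1714, 0.0904]
orientation: [2.163, 2.277, -0.0]
force: [-4.3, -3.6, 8.0]
opening: 0.0832
gripper_force: 15.0
```

Call:
{"method": "arm_command", "body": {
  "increments": "1 8 13 0 0; 1 16 26 0 0; 1 24 38 0 0; 1 32 51 0 0; 1 40 64 0 0"
}}

```text
t: 53.5
tool_pos: [0.6561, -0.128, 0.0904]
orientation: [2.163, 2.277, -0.0]
force: [-4.6, -3.7, 8.4]
opening: 0.0833
gripper_force: 15.0
```

Run:
```python
from h import *
s=robot.read_state();z=s['tool_pos'][2]
f=lambda y:.6451-.0522*(y-.0606)
plan([(f(-.03),-.03,z,1.623,1,15),(f(.06),.06,z,1.623,1,15)])
```

```text
at [ 0.6561 -0.128   0.0904] yaw 1.6224 q [-0.27  0.42  1.43 -0.    1.29 -0.32] t 53.5 open 0.0833
  1 14.0 -0.2 0.0 -0.000; 1 28.1 -0.3 0.0 -0.000; 1 42.1 -0.5 0.0 -0.000
  1 14.0 -0.2 0.0 -0.000; 1 28.1 -0.3 0.0 -0.000; 1 42.1 -0.5 0.0 -0.000; 1 56.1 -0.6 0.0 -0.000
 ^ [ 0.65  -0.03   0.09   1.623  1.   ]
  1 12.9 0.0 0.0 -0.000; 1 25.7 0.0 0.0 -0.000; 1 38.6 0.0 0.0 -0.000
  1 12.9 0.0 0.0 -0.000; 1 25.7 0.0 0.0 -0.000; 1 38.6 0.0 0.0 -0.000; 1 51.5 0.0 0.0 -0.000
 ^ [0.645 0.06  0.09  1.623 1.   ]
```

Call:
{"method": "arm_command", "body": {
  "increments": "1 14 0 0 0; 1 28 0 0 0; 1 42 0 0 0; 1 56 -1 0 0; 1 70 -1 0 0"
}}

```text
t: 54.0
tool_pos: [0.6503, -0.058, 0.0901]
orientation: [2.163, 2.277, 0.001]
force: [1.5, -3.4, 6.5]
opening: 0.084
gripper_force: 15.0
```

Call:
{"method": "arm_command", "body": {
  "increments": "1 13 0 0 0; 1 26 0 0 0; 1 39 0 0 0; 1 52 0 0 0; 1 65 0 0 0"
}}

```text
t: 54.5
tool_pos: [0.6469, 0.0067, 0.0901]
orientation: [2.163, 2.277, 0.0]
force: [0.8, -1.6, 4.6]
opening: 0.0837
gripper_force: 15.0
```

Call:
{"method": "arm_command", "body": {
  "increments": "1 12 0 0 0; 1 24 0 0 0; 1 36 0 0 0; 1 46 0 0 0; 1 54 0 0 0"
}}

```text
t: 55.0
tool_pos: [0.6439, 0.0608, 0.0899]
orientation: [2.163, 2.278, 0.0]
force: [-0.1, -7.0, 13.9]
opening: 0.0832
gripper_force: 15.0
```

Call:
{"method": "arm_command", "body": {
  "increments": "1 2 0 0 0; 1 4 0 0 0; 1 6 0 0 0; 1 8 0 0 0; 1 8 0 0 0"
}}

```text
t: 55.5
tool_pos: [0.6436, 0.0683, 0.0899]
orientation: [2.164, 2.277, 0.001]
force: [1.0, -2.8, 5.7]
opening: 0.0836
gripper_force: 15.0
```

Call:
{"method": "arm_command", "body": {
  "increments": "1 1.5 0 0 0; 1 3 0 0 0; 1 3 0 0 0"
}}

```text
t: 55.8
tool_pos: [0.6434, 0.0712, 0.0899]
orientation: [2.164, 2.277, 0.0]
force: [0.1, -2.4, 6.7]
opening: 0.0837
gripper_force: 15.0
```

Call:
{"method": "arm_command", "body": {
  "increments": "1 1.5 0 0 0; 1 3 0 0 0; 1 3 0 0 0"
}}

```text
t: 56.1
tool_pos: [0.6434, 0.0731, 0.09]
orientation: [2.163, 2.276, -0.001]
force: [0.9, -7.3, 6.3]
opening: 0.0838
gripper_force: 15.0
```

Call:
{"method": "arm_command", "body": {
  "increments": "1 1 0 0 0; 1 2 0 0 0; 1 2 0 0 0"
}}

```text
t: 56.4
tool_pos: [0.6434, 0.0735, 0.09]
orientation: [2.163, 2.274, -0.004]
force: [0.2, -13.0, 6.5]
opening: 0.0835
gripper_force: 15.0
```

Call:
{"method": "arm_command", "body": {
  "increments": "0 0 0 0 0; 0 0 0 0 0; 0 0 0 0 0"
}}

```text
t: 56.7
tool_pos: [0.6423, 0.0765, 0.0887]
orientation: [-2.162, -2.277, 0.001]
force: [0.1, -0.7, 0.2]
opening: 0.0927
gripper_force: 0.0
```

Call:
{"method": "arm_command", "body": {
  "increments": "0 0 0 -30 0; 0 0 0 -70 0; 0 0 0 -120 0; 0 0 0 -170 0; 0 0 0 -220 0"
}}

```text
t: 57.2
tool_pos: [0.6425, 0.0763, 0.311]
orientation: [-2.162, -2.277, 0.001]
force: [1.1, -0.4, -0.7]
opening: 0.0928
gripper_force: 0.0
```

Call:
{"method": "arm_command", "body": {
  "increments": "0 -15 -25 -20 0; 0 -30 -50 -40 0; 0 -50 -75 -60 0; 0 -70 -100 -70 0; 0 -70 -100 -70 0"
}}

```text
t: 57.7
tool_pos: [0.5457, -0.0008, 0.3824]
orientation: [2.164, 2.274, 0.003]
force: [0.1, 0.2, 0.2]
opening: 0.0928
gripper_force: 0.0
```

Run:
```python
from h import *
m,w=look('w32');jars(m,w)
s=robot.read_camera("side");t=robot.read_camera("top")
o=np.zeros((600,800,3),np.uint8)
o[:300,:400]=cv2.resize(w[0:288,64:448],(400,300))
o[:300,400:]=cv2.resize(s[140:320,100:340],(400,300),interpolation=cv2.INTER_CUBIC)
o[300:,:400]=cv2.resize(t[135:270,130:310],(400,300),interpolation=cv2.INTER_CUBIC)
m2=w[20:240,160:330];o[300:,400:]=cv2.resize(m2,(400,300),interpolation=cv2.INTER_CUBIC)
cv2.imwrite("pics/fin.png",o)
```

```text
tcp [ 0.5457 -0.0008  0.3824] yaw 1.62 open 0.0928 F [0.1 0.2 0.2] T [-0.01 -0.12  0.02] t 57.7
  circ [325.5 107.5  39.4] [0.6401 0.0851] diam mm 114.7
  circ [323.5  54.5  37.2] [0.6293 0.1553] diam mm 103.4
  circ [406.5 206.5  34.3] [ 0.7864 -0.0593] diam mm 109.5
  circ [409.5 102.5  32.7] [0.7611 0.0982] diam mm 94.8
  circ [323.5 125.5  36. ] [0.64   0.0595] diam mm 106.5
  circ [393.5 198.5  30.7] [ 0.7633 -0.0471] diam mm 97.2
  circ [337.5  54.5  27.1] [0.6488 0.1563] diam mm 75.3
  circ [389.5 103.5  25.8] [0.7323 0.0953] diam mm 74.9
  circ [326.5  14.5  26.1] [0.6279 0.2045] diam mm 70.2
```

View pics/fin.png

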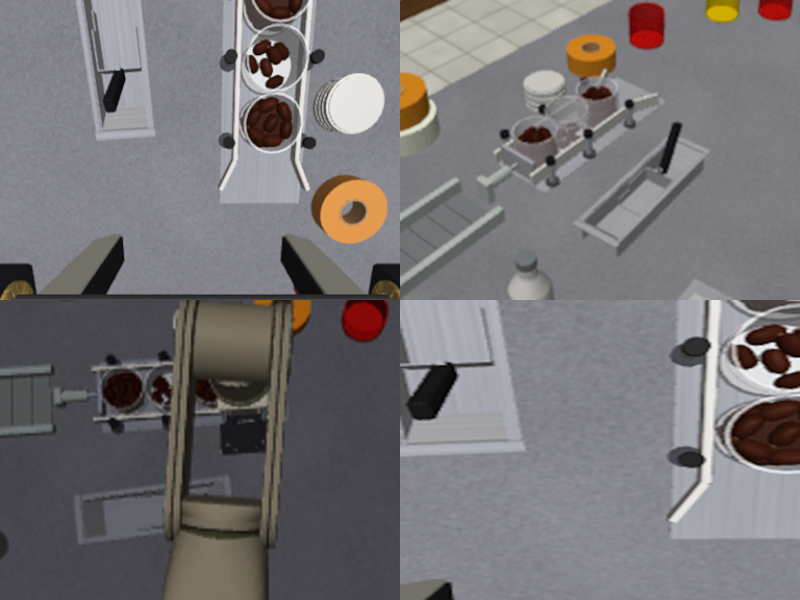

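The final view shows three jars touching in single file between the rails, six dates in the middle jar at (268,62), and the scoop standing flat in the empty tray at (118,70). The label roll and caps are in place and the bottle is undisturbed. Handing in.

```bash
python3 -c "
from plant import robot
print(robot.close_job())"
```

```text
the job is handed in; nothing more can be done
None
```

I handed the job in after about 58 s of robot time. The lid is on the bench and all six dates are in the formerly empty jar. The scoop stands in the empty tray, and the three jars were pushed in single file up to the stop. The last pictures show nothing out of place, but the hand-in gave no verdict.

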